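Clip a relay onto the rail of a lamp unit's control pan

TASK

Fit the loose double-width relay onto the raised rail of the white control pan, lip side towards the robot: tilt it and hook its fixed lip under the rail's near edge, then rock it down gently until its sprung foot clicks under the far edge. Then slide it along the rail until it sits snug against the power supply; do not force anything, and leave the other things on the bench where they are.

Things in the scene. Friction and masses are not known exactly. Their poses are not given: they have to be found in the camera images.
- relay: The loose relay to fit: grey plastic rail module standing on the bench, 90 long (x), 36 wide (y), 66 mm high, about 0.15 kg, black panel on top. Origin: centre of its underside; z up; +x towards its sprung foot (black tab at one end), -x towards its fixed lip. Underneath, a channel for the rail runs along y: x -18 to +18.5 mm, its ceiling, which lies on the rail when seated, 10 mm up
- relay_nose (a point): Centre of the relay's nose, 50 mm above its underside; axes as the relay. The nose is the raised middle, x -22.5 to +22.5, full width, 34 to 66 mm above the underside: grip it across x (45 mm) from above. The flat terminal shoulders beside it, out to x = -45 and +45, lie 34 mm above the underside; to rock it home, press on the foot-side one (the nose is too close to the hook)
- relay_hook (a point): Upper edge of the tip of the relay's fixed lip, at (-15, 0, 6) mm in the relay's frame. The lip is a tongue 2.5 mm thick, full width, reaching 3 mm into the channel from its -x wall; the rail's edge goes into the 4 mm slot between tongue and ceiling. Lean the relay about 20 degrees, foot end up, to hook it; below about 13 degrees the foot already meets the rail
- relay_foot (a joint): Travel (m) of the sprung foot along the relay's +x: 0 at rest, 0.005 fully out. Its nose reaches into the channel to x = +15 mm, flat top 3.2 mm below the ceiling, slope beneath. Rocked down, the rail's edge drives it out 3 mm (spring 4 to 7 N), then it clicks back under that edge. Takes 5 to 12 N down on the shoulder above it; lip and rail bear about 40 N, levering included
- pan: White control pan fixed on the bench, 250 (x) x 360 (y) mm, floor 3 mm, flanges 18 mm high; origin: centre of its underside, z up. The rail runs along its y, nominally over the origin with its top 36 mm up, but clamped in slots: really up to 6 mm higher or lower and up to 6 mm to either side (x), unmeasured, so feel for it. Grey ducts 39 mm high run along y at 82 to 112 mm on both sides
- supply: Power supply (fixed): aluminium module 90 (x) x 54 (y -27 to +27) x 66 mm with a nose like the relay's, vent slots on top, standing across one end of the rail (either end) on its own bracket feet, screwed to the pan, so its height and x do not tell the rail's. Origin: centre of its underside, axes as the pan. Terminal blocks stand at the other end; over 100 mm of rail are free between
- terminals: Row of terminal blocks (fixed, on its own feet): 56 (x) x 54 (y) x 46 mm, grey plates between two black end plates. Origin: centre of its underside, axes as the pan. The rail itself: galvanised top-hat, 35 mm wide, 310 mm long, level, each edge a slippery lip 2 mm thick overhanging 5.5 mm, over 10 mm free below. The relay's lip hooks the rail's -x (near) edge, its foot clips under the +x edge
- spare_relay: A narrower loose relay of the same outline, 18 mm wide, standing on the bench, not needed; leave alone. Origin at the centre of its underside
- screwdriver: Screwdriver, 190 mm, lying between the robot and the pan; leave alone
- pliers: Pliers, 190 mm, lying at the right; leave alone
- bracket: Angled sheet-metal bracket, 90 x 50 x 40 mm, at the right; leave alone
- end_clamp: Small black end clamp, 50 x 9 x 34 mm, standing at the left, farther off; leave alone
- wash_bottle: White wash bottle, 64 mm across, 170 mm high, at the left, farther off; leave alone
Things that resemble listed ones, but are neither listed nor needed, are in the scene too. Leave any purple look-alike of the relay alone.

How it is judged:
By the outcome, as a careful person would: the job done as asked, in the order asked, and still so for the second after the job is handed in, with the robot touching nothing.
It also fails if it takes over 61 s, if anything falls off the work surface, if the arm or the gripper's body presses on something with over 40 N, if the wrist force passes 120 N, or if a joint passes its speed limit or range.

ROBOT

A 7-joint arm with a two-finger parallel gripper is mounted at the origin on the work surface. World frame = base frame: x ahead of the robot, y to its left, z up, the work surface at z = 0. Lengths are in m, angles in rad, forces in N, time in s.
With the tool pointing down it reaches from about 0.425 to 0.875 m from the base axis. Payload 4.7 kg.
Tool frame: the origin (TCP) lies between the finger pads; the fingertips stand 14 mm ahead of it and the grasp point (between the pads) lies 5 mm behind it; z points along the fingers, y is the line along which they close (so a half turn about z gives the same grasp; the last joint's range is limited). The gripper opens to 87 mm and grips with 3 to 60 N. Pads are 19 mm wide; open, the fingers measure 117 mm over their backs; the gripper's body (75 mm by 190 mm) begins 51 mm behind the grasp point.
Start: joints at [1.213, 0.321, -0.07, 1.45, 0.023, 1.371, -0.057], TCP at [0.236, -0.606, 0.203] pointing down, gripper open.
Joint ranges: [-2.86, 2.86], [-0.3, 2.09], [-1.38, 1.24], [0.06, 2.45], [-1.56, 4.7], [0.09, 2.05], [-2.69, 2.69]. Speed limits (rad/s): [2.57, 2.57, 3.14, 3.14, 3.14, 3.14, 3.14].

INTERFACE

Orientations are given as a rotation vector (axis times angle).
In Python, from bench import ctrl gives the robot as it stands.
- The arm moves only by the tool step_arm, never from a script. Its argument "commands" is a list of rows, each an object with "travel": the shift along the tool's x, y, z in m, a list of three; "turn": the turn, a rotation vector about the tool's x, y, z in degrees, a list of three. A call has 1 to 5 rows; each row is the pose to reach, as a shift and turn from the pose commanded when the call began, along the tool's axes at that moment; what a row does not reach only later rows make up. A row lasts 1/10 s, in which the tool goes at most 50 mm and 8.59 degrees, less where a joint would pass 70% of its speed; a pose out of reach is approached as far as the arm can. A call with a gripper value outside its range is refused whole. "gripper" is the opening, from 0 (shut) to 1 (fully open), set as the call begins (left out, the last holds). The fingers move at their own pace and stop on an object; "force" is the grip in N (left out, the last holds). Time passes only in rows, so rows that repeat a pose let the fingers close. It gives the time, the measured TCP pose, the force, the opening and the grip force at its end, in the units of the state.
- ctrl.get_state(): the state, without advancing time (a new reading comes with each control period).
- ctrl.get_image(name): name is "side" or "top" or "wrist"; returns the picture (384x512x3 uint8, red, green, blue); there is no depth.
- ctrl.camera_model(name): a dict with "fx", "fy", "cx", "cy" (pixels), "R" (3x3) and "t" (3): a world point X has camera coordinates R X + t; the wrist camera has in their place "T_tool_cam" (4x4, takes a point from camera to tool coordinates, whose origin is the TCP and whose axes are the flange's). Camera axes: x right, y down, z forward; pixel columns grow to the right and rows downward; lengths in m; the calibration is good to about 2 mm. A picture is of the moment at which its call begins: read the wrist's pose just before it. camera_model takes no time and is no camera call.
- ctrl.close_job(): hands the job in; it is judged then, once.
The state is a dict: "time": time; "joint_positions": joint angles; "qd": joint speeds; "joint_torque": joint torques, N m; "position": TCP position; "tool_rot": TCP orientation; "ft_force": force on the tool from outside, world axes, zero at the start; "torque": the same for the moment, N m; "grip_width": opening from 0.0 (shut) to 1.0 (fully open); "grip_force": force on a finger pad.
Only numpy, scipy, OpenCV 4.12 (cv2) and the standard library are available. Lean on these libraries where they do the work, as an engineer would, in place of code of your own. Each camera call takes 0.05 s, during which the arm holds its last target. There are 200 camera calls.

## Working session

There is one attempt and no reset: what is moved stays moved. The work goes in short steps, Python scripts to look and compute and a tool call to move; the robot and the scene stay as the last step left them, time stands still between calls to the robot, and variables do not carry over. Pictures are saved under pics/ and viewed, at most 10 in all, crops included, and the job is handed in when it is done.

Besides the shell and the picture viewer there is one more tool, called after "Request:" as name([rows], argument=value, ...), one row to a line, values as JSON. step_arm: Moves the arm, as the interface text tells. Its arguments: {"type":"object","properties":{"commands":{"type":"array"},"gripper":{"type":"number"},"force":{"type":"number"}},"required":["commands"]}

```bash
mkdir -p pics; ls
cat > h.py <<'E'
import numpy as np,cv2
from scipy.spatial.transform import Rotation as Ro
from bench import ctrl
def cam(n):
    m=ctrl.camera_model(n);K=(m['fx'],m['fy'],m['cx'],m['cy'])
    if n=='wrist':
        s=ctrl.get_state();T=np.eye(4);T[:3,:3]=Ro.from_rotvec(s['tool_rot']).as_matrix();T[:3,3]=s['position']
        T=T@np.array(m['T_tool_cam']);return K,T[:3,:3],T[:3,3]
    R=np.array(m['R']);return K,R.T,-R.T@np.array(m['t'])
def ray(c,u,v):
    K,R,o=c;d=R@np.array([(u-K[2])/K[0],(v-K[3])/K[1],1]);return o,d/np.linalg.norm(d)
def onz(c,u,v,z):
    o,d=ray(c,u,v);return o+d*(z-o[2])/d[2]
def proj(c,X):
    K,R,o=c;p=R.T@(np.array(X)-o);return np.array([K[0]*p[0]/p[2]+K[2],K[1]*p[1]/p[2]+K[3]])
def cross(r1,r2):
    (a,d),(b,e)=r1,r2
    t=np.linalg.lstsq(np.c_[d,-e],b-a,rcond=None)[0];p,q=a+d*t[0],b+e*t[1];return (p+q)/2,np.linalg.norm(p-q)
def shot(n,f):
    c=cam(n);i=ctrl.get_image(n);cv2.imwrite(f'pics/{f}.png',i[:,:,::-1]);return c,i
E
python3 - <<'E'
from h import *
a=shot('top','top0');b=shot('side','side0')
print(a[0],b[0]);s=ctrl.get_state();print(s);print(ctrl.camera_model('wrist'))
cv2.imwrite('pics/both0.png',cv2.resize(np.vstack([a[1],b[1]])[:,:,::-1],None,fx=.78,fy=.78))
E
```

```text
pics
((399.423337230959, 399.423337230959, 254.335947409869, 192.1506326287398), array([[-0.02068743, -0.98083556,  0.19373601],
       [-0.99944859,  0.02532236,  0.02147793],
       [-0.02597217, -0.19318486, -0.98081856]]), array([ 0.27449295, -0.04846326,  1.23242288])) ((351.48634171612946, 351.48634171612946, 259.4704478299531, 194.0143396848659), array([[-0.96605888, -0.2057982 ,  0.15613243],
       [-0.25760162,  0.72238143, -0.64172149],
       [ 0.01927795, -0.66016072, -0.75087694]]), array([0.36247786, 0.56579743, 0.77199449]))
{'time': 0.1, 'joint_positions': array([ 1.21308874,  0.3217515 , -0.07008626,  1.45153209,  0.02260415,
        1.37080103, -0.05688708]), 'qd': array([-1.40467608e-03, -1.85752136e-03,  1.80888805e-04, -2.60372404e-03,
        1.23967938e-03,  5.16010199e-05,  1.63487559e-05]), 'joint_torque': array([-1.56561523e-04, -4.92568409e+01, -4.05836692e-01, -3.13402104e+01,
       -6.42074109e-02,  3.95350065e-02,  7.41622716e-05]), 'position': array([ 0.23590856, -0.60512015,  0.20167972]), 'tool_rot': array([-3.08582248e+00, -5.80435489e-01,  6.41926679e-04]), 'ft_force': array([ 0.5959937 ,  0.37357356, -1.04090967]), 'torque': array([-0.05065731,  0.05796611, -0.09907021]), 'grip_force': 0.0, 'grip_width': 1.000661946171723}
{'fx': 292.94644190533757, 'fy': 292.94644190533757, 'cx': 258.10449109604014, 'cy': 187.1489539907936, 'T_tool_cam': array([[-1.74574826e-04, -9.55532935e-01, -2.94884349e-01,
         7.99658759e-02],
       [ 9.99999939e-01, -7.76954821e-05, -3.40249400e-04,
        -3.23786600e-04],
       [ 3.02208326e-04, -2.94884391e-01,  9.55532890e-01,
        -1.81678493e-01],
       [ 0.00000000e+00,  0.00000000e+00,  0.00000000e+00,
         1.00000000e+00]])}
```

View pics/top0.png

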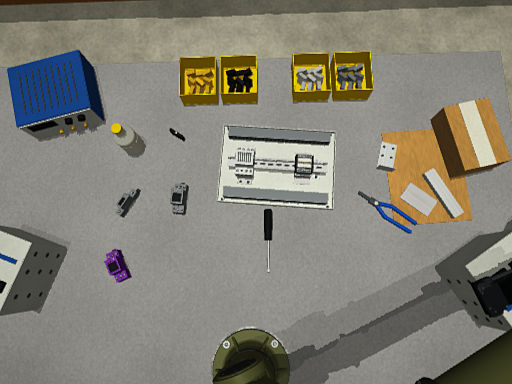

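View pics/side0.png

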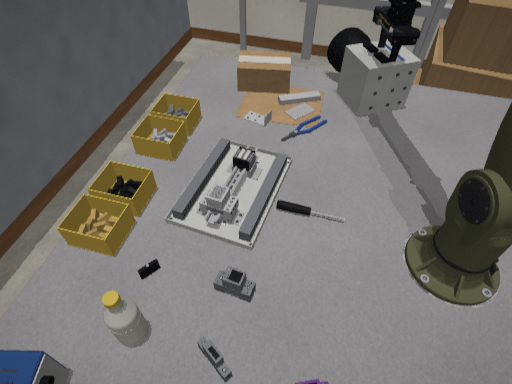

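The top view shows the relay at about (179,198), the spare relay at (127,202), the pan centred near (277,167), a light module on its left at (245,165) and a dark-ended one on its right at (304,165). I'll zoom in on these.

Run:
```python
from h import *
a=cv2.imread('pics/top0.png')[120:220,160:345];b=cv2.imread('pics/side0.png')[130:310,160:300]
a=cv2.resize(a,(740,400),interpolation=cv2.INTER_CUBIC)[:,:];b=cv2.resize(b,(560,720),interpolation=cv2.INTER_CUBIC)
cv2.imwrite('pics/ta.png',a);cv2.imwrite('pics/sb.png',b[:600])
```

```text
(no output)
```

View pics/ta.png

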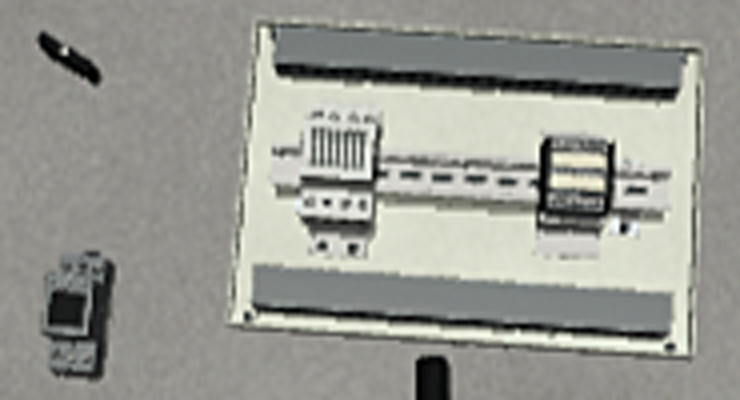

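The supply (vent slots) is on the left (+y) and the terminals on the right. The relay stands at crop (70,310). Next I'll compute rough positions.

Run:
```python
from h import *
t=cam('top')
f=lambda x,y:(160+x/4,120+y/4)
for n,p,z in [('relay',(68,310),.066),('relay top end',(78,262),.034),('relay bot end',(72,362),.034),('panTL',(255,22),.018),('TR',(703,50),.018),('BR',(690,355),.018),('BL',(230,325),.018),('supR top edge upper',(378,122),.066),('sup R lower',(372,182),.066),('termLup',(545,135),.046),('termLlow',(540,210),.046),('rail far',(460,163),.036),('rail near',(460,200),.036)]:
    print(n,onz(t,*f(*p),z).round(4))
```

```text
relay [0.4946 0.2083 0.066 ]
relay top end [0.5381 0.2082 0.034 ]
relay bot end [0.4602 0.2116 0.034 ]
panTL [0.7351 0.0719 0.018 ]
TR [ 0.7008 -0.2845  0.018 ]
BR [ 0.4565 -0.2599  0.018 ]
BL [0.4886 0.0927 0.018 ]
supR top edge upper [ 0.6339 -0.0261  0.066 ]
sup R lower [ 0.5869 -0.0206  0.066 ]
termLup [ 0.626 -0.154  0.046]
termLlow [ 0.5667 -0.1478  0.046 ]
rail far [ 0.6083 -0.0883  0.036 ]
rail near [ 0.5788 -0.0874  0.036 ]
```

Request:
step_arm([
  {"travel":[0.18,-0.14,-0.05],"turn":[0,0,-36]},
  {"travel":[0.18,-0.14,-0.05],"turn":[0,0,-36]},
  {"travel":[0.18,-0.14,-0.05],"turn":[0,0,-36]},
  {"travel":[0.18,-0.14,-0.05],"turn":[0,0,-36]},
  {"travel":[0.18,-0.14,-0.05],"turn":[0,0,-36]},
])

```text
time: 0.6
position: [0.3553, -0.4063, 0.2534]
tool_rot: [2.753, 1.514, 0.001]
ft_force: [1.1, 0.5, 0.5]
grip_width: 0.998
grip_force: 0.0
```

Request:
step_arm([
  {"travel":[0.228,-0.044,0],"turn":[0,0,-30]},
  {"travel":[0.228,-0.044,0],"turn":[0,0,-30]},
  {"travel":[0.228,-0.044,0],"turn":[0,0,-30]},
  {"travel":[0.228,-0.044,0],"turn":[0,0,-30]},
  {"travel":[0.228,-0.044,0],"turn":[0,0,-30]},
])

```text
time: 1.1
position: [0.4402, -0.1906, 0.2527]
tool_rot: [2.271, 2.171, 0.001]
ft_force: [-0.1, -1.0, 0.8]
grip_width: 1.003
grip_force: 0.0
```

Request:
step_arm([
  {"travel":[0.24,0.03,0],"turn":[0,0,0]},
  {"travel":[0.24,0.03,0],"turn":[0,0,0]},
  {"travel":[0.24,0.03,0],"turn":[0,0,0]},
  {"travel":[0.24,0.03,0],"turn":[0,0,0]},
  {"travel":[0.24,0.03,0],"turn":[0,0,0]},
])

```text
time: 1.6
position: [0.4804, 0.0466, 0.2527]
tool_rot: [2.275, 2.166, 0.0]
ft_force: [-0.1, -0.3, 0.2]
grip_width: 0.995
grip_force: 0.0
```

Run:
```python
from h import *
c,i=shot('wrist','w1');print(c[2],ctrl.get_state()['position'],ctrl.get_state()['time'])
import pickle;pickle.dump(c,open('c1.pkl','wb'))
```

```text
[0.48302257 0.12759798 0.43436128] [0.48079334 0.05489716 0.25309249] 1.65
```

Request:
step_arm([
  {"travel":[0.17,0,0],"turn":[0,0,0]},
  {"travel":[0.17,0,0],"turn":[0,0,0]},
  {"travel":[0.17,0,0],"turn":[0,0,0]},
  {"travel":[0.17,0,0],"turn":[0,0,0]},
  {"travel":[0.17,0,0],"turn":[0,0,0]},
])

```text
time: 2.15
position: [0.4875, 0.2177, 0.2524]
tool_rot: [-2.267, -2.171, -0.001]
ft_force: [-1.0, -0.2, 0.9]
grip_width: 1.002
grip_force: 0.0
```

Run:
```python
from h import *
c,i=shot('wrist','w2');print(c[2],ctrl.get_state()['position'],ctrl.get_state()['time'])
import pickle;pickle.dump(c,open('c2.pkl','wb'))
a=cv2.imread('pics/w1.png');b=cv2.imread('pics/w2.png')
cv2.imwrite('pics/w12.png',cv2.resize(np.vstack([a,b]),(400,600)))
```

```text
[0.48987574 0.29824928 0.43424777] [0.48807202 0.2148423  0.25216482] 2.2
```

View pics/w2.png

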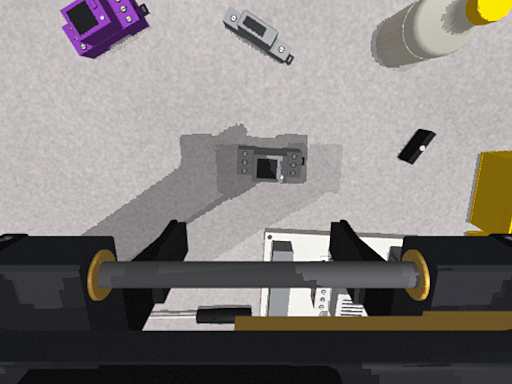

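The relay is at about (271,163), its black tab on the right end (304,160), so the foot faces world +x already. Next, a zoom on the relay in both wrist views.

Run:
```python
from h import *
import pickle
c1,c2=[pickle.load(open(f'c{k}.pkl','rb')) for k in (1,2)]
p1=proj(c1,[.497,.209,.066]);p2=proj(c2,[.497,.209,.066]);print(p1,p2)
a=cv2.imread('pics/w1.png');b=cv2.imread('pics/w2.png')
def crop(i,p):
    u,v=int(p[0])-50,max(0,int(p[1])-37);print(u,v);return cv2.resize(i[v:v+75,u:u+100],None,fx=4,fy=4,interpolation=cv2.INTER_CUBIC)
cv2.imwrite('pics/z.png',np.hstack([crop(a,p1),crop(b,p2)]))
```

```text
[266.89688174  20.13776626] [267.04015635 169.59422243]
216 0
217 132
```

View pics/z.png

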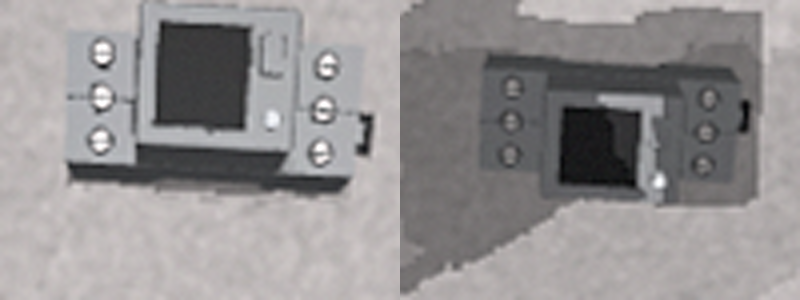

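Run:
```python
from h import *
import pickle
c1,c2=[pickle.load(open(f'c{k}.pkl','rb')) for k in (1,2)]
L=[(160,22),(250,28),(243,128),(153,122),(102,53),(101,97),(99,140),(327,66),(324,109),(319,153)]
Rr=[(161,106),(240,110),(238,186),(158,184),(113,88),(111,121),(109,155),(309,98),(305,132),(302,164)]
P=[]
for l,r in zip(L,Rr):
    X,e=cross(ray(c1,216+l[0]/4,l[1]/4),ray(c2,217+r[0]/4,132+r[1]/4));P.append(X);print(X.round(4),round(e,4))
P=np.array(P)
print(P[:4].mean(0),P[4:].mean(0))
# screws via plane z=.034 from w2
S=np.array([onz(c2,217+r[0]/4,132+r[1]/4,.035) for r in Rr[4:]]);d=S[3:].mean(0)-S[:3].mean(0);print(S.mean(0),d,np.degrees(np.arctan2(d[1],d[0])))
S=np.array([onz(c1,216+r[0]/4,r[1]/4,.035) for r in L[4:]]);d=S[3:].mean(0)-S[:3].mean(0);print(S.mean(0),d,np.degrees(np.arctan2(d[1],d[0])))
s=ctrl.get_state();print(s['position'],s['tool_rot'],Ro.from_rotvec(s['tool_rot']).as_matrix())
```

```text
[0.4853 0.224  0.0658] 0.0005
[0.5103 0.2215 0.0652] 0.0002
[0.5083 0.1965 0.0658] 0.0012
[0.4826 0.1989 0.068 ] 0.0006
[0.4681 0.2248 0.0348] 0.0005
[0.4669 0.2131 0.0342] 0.0002
[0.4655 0.2012 0.035 ] 0.0002
[0.5358 0.2182 0.0338] 0.0001
[0.5345 0.2064 0.0346] 0.0003
[0.5333 0.1945 0.0331] 0.0002
[0.49662783 0.21024386 0.06619241] [0.50068034 0.20970323 0.03423103]
[0.50070778 0.20987688 0.035     ] [ 0.06739019 -0.00645416  0.        ] -5.4706985174649905
[0.50053041 0.20955555 0.035     ] [ 6.76654044e-02 -6.81057088e-03 -2.08166817e-17] -5.747504455948304
[0.48807202 0.2148423  0.25216482] [-2.27144385e+00 -2.16876901e+00  9.92440209e-04] [[ 4.62231533e-02  9.98930440e-01 -1.18122298e-03]
 [ 9.98931103e-01 -4.62228032e-02  3.21934703e-04]
 [ 2.66990937e-04 -1.19484121e-03 -9.99999251e-01]]
```

Request:
step_arm([
  {"travel":[-0.0045,0.0128,0.05],"turn":[0,0,2.9]},
  {"travel":[-0.0045,0.0128,0.1],"turn":[0,0,2.9]},
  {"travel":[-0.0045,0.0128,0.13],"turn":[0,0,2.9]},
  {"travel":[-0.0045,0.0128,0.13],"turn":[0,0,2.9]},
  {"travel":[-0.0045,0.0128,0.13],"turn":[0,0,2.9]},
])

```text
time: 2.7
position: [0.5016, 0.2074, 0.1231]
tool_rot: [2.33, 2.107, -0.001]
ft_force: [1.1, 0.6, 1.4]
grip_width: 0.999
grip_force: 0.0
```

```bash
cat >> h.py <<'E'
def st(goal=None):
    s=ctrl.get_state();M=Ro.from_rotvec(s['tool_rot']).as_matrix();p=np.array(s['position'])
    print(round(s['time'],2),p.round(4),'yaw_y',np.degrees(np.arctan2(M[1,1],M[0,1])).round(2),'tz',M[:,2].round(3),'F',np.round(s['ft_force'],1),'w',round(s['grip_width'],3),round(s['grip_force'],1))
    if goal is not None: print('travel',(M.T@(np.array(goal)-p)).round(4))
E
python3 -c "
from h import *
st([.5006,.2097,.052])"
```

```text
2.7 [0.5016 0.2074 0.1231] yaw_y -5.77 tz [-0.    -0.001 -1.   ] F [1.1 0.6 1.4] w 0.999 0.0
travel [ 0.0023 -0.0012  0.0711]
```

Request:
step_arm([
  {"travel":[0.002,-0.001,0.04],"turn":[0,0,0]},
  {"travel":[0.002,-0.001,0.065],"turn":[0,0,0]},
  {"travel":[0.002,-0.001,0.071],"turn":[0,0,0]},
  {"travel":[0.002,-0.001,0.071],"turn":[0,0,0]},
])

```text
time: 3.1
position: [0.5013, 0.2109, 0.053]
tool_rot: [2.328, 2.108, 0.002]
ft_force: [0.3, -0.1, -0.4]
grip_width: 0.998
grip_force: 0.0
```

Request:
step_arm([
  {"travel":[0,0,0],"turn":[0,0,0]},
  {"travel":[0,0,0],"turn":[0,0,0]},
  {"travel":[0,0,0],"turn":[0,0,0]},
  {"travel":[0,0,0],"turn":[0,0,0]},
  {"travel":[0,0,0],"turn":[0,0,0]},
], gripper=0.4, force=20)

```text
time: 3.6
position: [0.5003, 0.211, 0.0519]
tool_rot: [2.327, 2.11, 0.0]
ft_force: [-0.5, -1.1, 0.6]
grip_width: 0.632
grip_force: 0.0
```

Request:
step_arm([
  {"travel":[0,0,0],"turn":[0,0,0]},
  {"travel":[0,0,0],"turn":[0,0,0]},
  {"travel":[0,0,0],"turn":[0,0,0]},
  {"travel":[0,0,0],"turn":[0,0,0]},
  {"travel":[0,0,0],"turn":[0,0,0]},
], gripper=0.3, force=20)

```text
time: 4.1
position: [0.5001, 0.211, 0.0516]
tool_rot: [-2.327, -2.11, 0.0]
ft_force: [-0.1, -0.3, 0.3]
grip_width: 0.307
grip_force: 0.0
```

Run:
```python
from h import *
c,i=shot('wrist','w3');st()
a=i[60:330,90:430,::-1];cv2.imwrite('pics/w3c.png',cv2.resize(a,None,fx=2,fy=2))
```

```text
4.15 [0.5001 0.211  0.0516] yaw_y -5.59 tz [-0. -0. -1.] F [-0.1  0.7 -0.8] w 0.305 0.0
```

View pics/w3c.png

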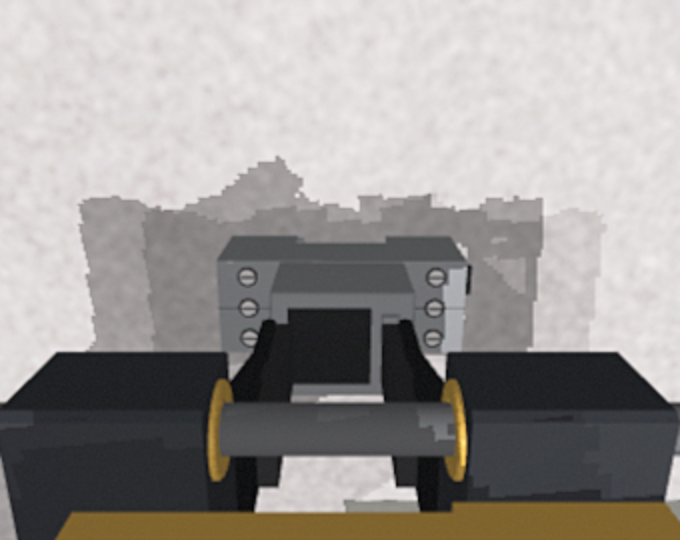

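The fingers (tips at about (270,320) and (405,320)) have closed above the nose's top face and did not grip it. The real fingertip position differs from the stated one, so I'll check from the side camera with the projected TCP marked.

Run:
```python
from h import *
out=[]
p=np.array(ctrl.get_state()['position'])
for n in ('side','top'):
    c,i=shot(n,n+'1');i=i[:,:,::-1];q=proj(c,p);q2=proj(c,p+[0,0,.05]);print(n,q,q2,proj(c,[.5006,.2097,.066]))
    u,v=int(q[0])-35,int(q[1])-50
    z=cv2.resize(i[v:v+80,u:u+70],None,fx=5.5,fy=5.5,interpolation=cv2.INTER_CUBIC)
    for w in (q,q2): cv2.circle(z,(int((w[0]-u)*5.5),int((w[1]-v)*5.5)),3,(0,0,255),-1)
    out.append(z)
cv2.imwrite('pics/st1.png',np.hstack(out));
```

```text
side [234.80461785 278.96504772] [234.0242771  267.78654118] [234.55137052 275.2893017 ]
top [177.15528085 196.58399216] [173.44013911 193.44117597] [176.55177908 195.53060879]
```

View pics/st1.png

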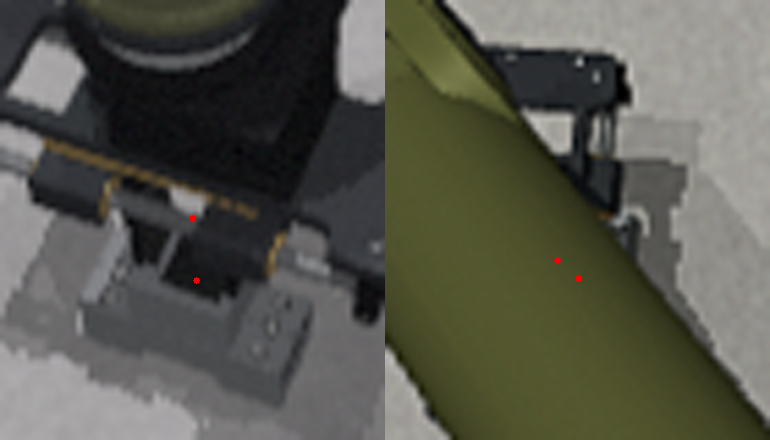

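Request:
step_arm([
  {"travel":[0,0,0],"turn":[0,0,0]},
  {"travel":[0,0,0],"turn":[0,0,0]},
  {"travel":[0,0,0],"turn":[0,0,0]},
  {"travel":[0,0,0],"turn":[0,0,0]},
  {"travel":[0,0,0],"turn":[0,0,0]},
], gripper=0.85)

```text
time: 4.75
position: [0.5001, 0.211, 0.0516]
tool_rot: [2.327, 2.11, -0.0]
ft_force: [0.2, 0.0, 0.0]
grip_width: 0.669
grip_force: 0.0
```

Request:
step_arm([
  {"travel":[0,0,0.001],"turn":[0,0,0]},
  {"travel":[0,0,0.002],"turn":[0,0,0]},
  {"travel":[0,0,0.003],"turn":[0,0,0]},
  {"travel":[0,0,0.004],"turn":[0,0,0]},
  {"travel":[0,0,0.005],"turn":[0,0,0]},
])

```text
time: 5.25
position: [0.5001, 0.211, 0.0465]
tool_rot: [-2.327, -2.11, 0.0]
ft_force: [0.8, 0.5, -0.8]
grip_width: 0.851
grip_force: 0.0
```

Request:
step_arm([
  {"travel":[0,0,0.001],"turn":[0,0,0]},
  {"travel":[0,0,0.002],"turn":[0,0,0]},
  {"travel":[0,0,0.003],"turn":[0,0,0]},
  {"travel":[0,0,0.004],"turn":[0,0,0]},
  {"travel":[0,0,0.005],"turn":[0,0,0]},
])

```text
time: 5.75
position: [0.5001, 0.211, 0.0415]
tool_rot: [2.327, 2.11, -0.0]
ft_force: [-1.5, 0.7, -0.3]
grip_width: 0.851
grip_force: 0.0
```

Run:
```python
from h import *
c,i=shot('wrist','w4');st()
g=i.astype(int)
cv2.imwrite('pics/w4c.png',cv2.resize(i[100:300,110:410,::-1],None,fx=2,fy=2))
```

```text
5.8 [0.5    0.2109 0.0414] yaw_y -5.6 tz [-0. -0. -1.] F [ 0.8  0.4 -0.6] w 0.851 0.0
```

View pics/w4c.png

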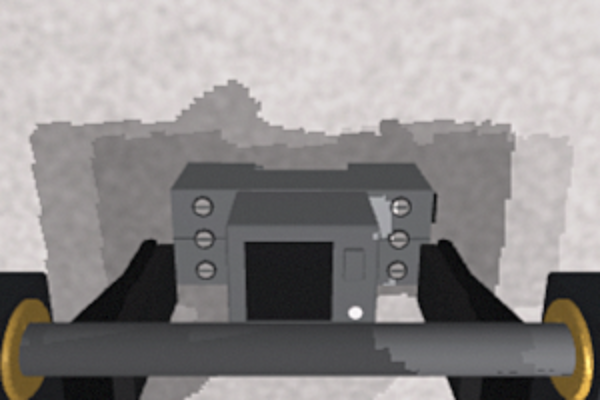

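The fingers straddle the nose, centred on it (inner edges at columns 175 and 420), but their tips are still well above the shoulders, as with the missed grasp. I'll keep going down, watching the force.

Request:
step_arm([
  {"travel":[0,0,0.002],"turn":[0,0,0]},
  {"travel":[0,0,0.004],"turn":[0,0,0]},
  {"travel":[0,0,0.006],"turn":[0,0,0]},
  {"travel":[0,0,0.008],"turn":[0,0,0]},
  {"travel":[0,0,0.01],"turn":[0,0,0]},
])

```text
time: 6.3
position: [0.5001, 0.211, 0.0314]
tool_rot: [2.327, 2.11, -0.0]
ft_force: [-0.2, -0.5, -0.8]
grip_width: 0.85
grip_force: 0.0
```

Request:
step_arm([
  {"travel":[0,0,0.001],"turn":[0,0,0]},
  {"travel":[0,0,0.002],"turn":[0,0,0]},
  {"travel":[0,0,0.003],"turn":[0,0,0]},
  {"travel":[0,0,0.004],"turn":[0,0,0]},
  {"travel":[0,0,0.005],"turn":[0,0,0]},
])

```text
time: 6.8
position: [0.5001, 0.211, 0.0266]
tool_rot: [2.327, 2.11, -0.0]
ft_force: [1.0, 0.1, 0.2]
grip_width: 0.849
grip_force: 0.0
```

Request:
step_arm([
  {"travel":[0,0,0],"turn":[0,0,0]},
  {"travel":[0,0,0],"turn":[0,0,0]},
  {"travel":[0,0,0],"turn":[0,0,0]},
  {"travel":[0,0,0],"turn":[0,0,0]},
  {"travel":[0,0,0],"turn":[0,0,0]},
], gripper=0.4, force=20)

```text
time: 7.3
position: [0.5003, 0.211, 0.0267]
tool_rot: [2.327, 2.11, 0.0]
ft_force: [0.1, -0.4, 0.3]
grip_width: 0.516
grip_force: 20.0
```

Request:
step_arm([
  {"travel":[0,0,0],"turn":[0,0,0]},
  {"travel":[0,0,0],"turn":[0,0,0]},
  {"travel":[0,0,0],"turn":[0,0,0]},
])

```text
time: 7.6
position: [0.5004, 0.211, 0.0267]
tool_rot: [2.327, 2.11, 0.001]
ft_force: [0.7, 0.0, 0.4]
grip_width: 0.516
grip_force: 20.0
```

Gripped: 45 mm wide at 20 N. I'll lift and carry it past the free rail, then look at the rail from two places.

Request:
step_arm([
  {"travel":[0,0,-0.02],"turn":[0,0,0]},
  {"travel":[0,0,-0.06],"turn":[0,0,0]},
  {"travel":[0,0,-0.11],"turn":[0,0,0]},
  {"travel":[0,0,-0.16],"turn":[0,0,0]},
  {"travel":[0,0,-0.19],"turn":[0,0,0]},
])

```text
time: 8.1
position: [0.5007, 0.2119, 0.2202]
tool_rot: [2.325, 2.11, 0.005]
ft_force: [0.8, 0.1, -1.5]
grip_width: 0.517
grip_force: 20.0
```

Request:
step_arm([
  {"travel":[-0.03,0.005,0],"turn":[0,0,0]},
  {"travel":[-0.07,0.012,0],"turn":[0,0,0]},
  {"travel":[-0.12,0.02,0],"turn":[0,0,0]},
  {"travel":[-0.165,0.028,0],"turn":[0,0,0]},
  {"travel":[-0.21,0.036,0],"turn":[0,0,0]},
])

```text
time: 8.6
position: [0.5147, -0.0035, 0.2163]
tool_rot: [2.327, 2.11, -0.002]
ft_force: [1.2, -0.3, -1.1]
grip_width: 0.516
grip_force: 20.0
```

Request:
step_arm([
  {"travel":[-0.045,0.008,0],"turn":[0,0,0]},
  {"travel":[-0.09,0.016,0],"turn":[0,0,0]},
  {"travel":[-0.135,0.024,0],"turn":[0,0,0]},
  {"travel":[-0.17,0.03,0],"turn":[0,0,0]},
  {"travel":[-0.19,0.034,0],"turn":[0,0,0]},
])

```text
time: 9.1
position: [0.5296, -0.1978, 0.2156]
tool_rot: [-2.331, -2.104, 0.003]
ft_force: [-0.1, 0.4, -1.9]
grip_width: 0.513
grip_force: 20.0
```

Request:
step_arm([
  {"travel":[0,0,0],"turn":[0,0,0]},
  {"travel":[0,0,0],"turn":[0,0,0]},
  {"travel":[0,0,0],"turn":[0,0,0]},
])

```text
time: 9.4
position: [0.5311, -0.1913, 0.2167]
tool_rot: [-2.323, -2.114, -0.001]
ft_force: [-0.5, 0.3, -1.9]
grip_width: 0.513
grip_force: 20.0
```

Run:
```python
from h import *
import pickle
st();c,i=shot('wrist','w5');pickle.dump(c,open('c5.pkl','wb'))
```

```text
9.4 [ 0.5311 -0.1913  0.2167] yaw_y -5.4 tz [-0.     0.001 -1.   ] F [-0.5  0.3 -1.9] w 0.513 20.0
```

Request:
step_arm([
  {"travel":[0,0.04,0],"turn":[0,0,0]},
  {"travel":[0,0.08,0],"turn":[0,0,0]},
  {"travel":[0,0.12,0],"turn":[0,0,0]},
  {"travel":[0,0.12,0],"turn":[0,0,0]},
  {"travel":[0,0.12,0],"turn":[0,0,0]},
])

```text
time: 9.95
position: [0.6505, -0.2035, 0.2156]
tool_rot: [-2.322, -2.112, -0.0]
ft_force: [-0.0, -0.2, -1.9]
grip_width: 0.518
grip_force: 20.0
```

Run:
```python
from h import *
import pickle
st();c,i=shot('wrist','w6');pickle.dump(c,open('c6.pkl','wb'))
a=cv2.imread('pics/w5.png')[:300];b=cv2.imread('pics/w6.png')[:300]
cv2.imwrite('pics/w56.png',np.vstack([a[:,100:500],b[:,20:420]]))
```

```text
9.95 [ 0.6505 -0.2035  0.2156] yaw_y -5.43 tz [-0.002  0.002 -1.   ] F [-0.  -0.2 -1.9] w 0.518 20.0
```

View pics/w56.png

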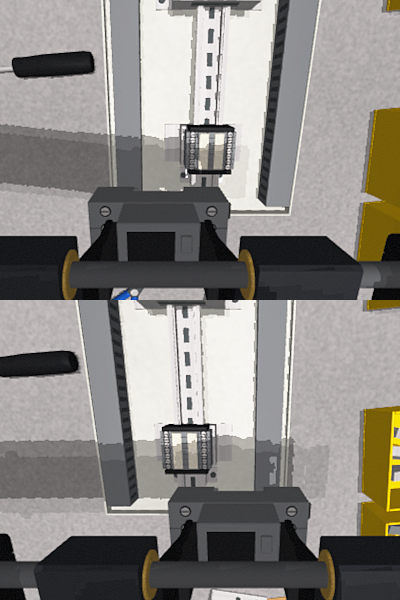

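The pictures show the free rail as a pale strip: w5 columns ~292–322 and w6 ~190–222, over rows 10–120. The terminals are at w5 (310,150) and the supply is at the top. Next come edge profiles across the rail.

Run:
```python
from h import *
a=cv2.cvtColor(cv2.imread('pics/w5.png'),6).astype(int);b=cv2.cvtColor(cv2.imread('pics/w6.png'),6).astype(int)
for r in (20,50,80,105): print('w5',r,284,a[r,284:336].tolist())
for r in (20,50,80,105): print('w6',r,182,b[r,182:234].tolist())
print('supply w5 col',[ (c,a[0:20,c].tolist()) for c in (295,318)]);print('w6',[ (c,b[0:24,c].tolist()) for c in (195,215)])
```

```text
w5 20 284 [242, 242, 242, 242, 242, 244, 244, 249, 235, 169, 179, 169, 132, 193, 248, 237, 234, 238, 234, 228, 235, 238, 239, 238, 238, 241, 243, 238, 238, 241, 239, 234, 232, 231, 239, 228, 118, 82, 194, 216, 172, 243, 235, 229, 232, 238, 244, 244, 243, 243, 242, 241]
w5 50 284 [242, 242, 242, 243, 244, 244, 248, 236, 167, 177, 165, 149, 213, 246, 237, 233, 234, 233, 238, 239, 238, 238, 239, 241, 240, 236, 233, 234, 234, 233, 232, 230, 234, 243, 216, 62, 174, 239, 209, 227, 233, 230, 229, 235, 244, 241, 241, 241, 240, 240, 240, 240]
w5 80 284 [242, 241, 241, 241, 246, 229, 160, 170, 173, 171, 159, 207, 245, 237, 235, 235, 237, 239, 239, 240, 246, 239, 160, 87, 96, 97, 87, 184, 246, 234, 238, 225, 128, 76, 146, 230, 226, 225, 236, 231, 230, 233, 240, 239, 239, 239, 239, 238, 239, 239, 240, 240]
w5 105 284 [242, 241, 239, 240, 246, 232, 161, 170, 171, 166, 213, 245, 238, 237, 225, 223, 241, 240, 242, 244, 204, 107, 93, 99, 93, 98, 193, 244, 233, 238, 247, 213, 70, 193, 237, 217, 238, 231, 232, 231, 237, 241, 241, 240, 238, 238, 238, 238, 239, 239, 240, 241]
w6 20 182 [241, 241, 241, 2
[... 801 characters left out ...]
240, 240, 239, 240, 240, 241, 241, 241, 239, 235, 229, 231, 235, 200, 185, 220, 57, 159, 240, 241, 239, 245, 226, 105, 90, 96, 93, 105, 198, 245, 236, 237, 239, 239, 239, 235, 237, 241, 214, 117, 187, 237, 230, 229, 236, 245, 243, 243, 243, 244]
supply w5 col [(295, [130, 87, 65, 58, 48, 69, 74, 94, 94, 129, 158, 155, 153, 153, 153, 154, 154, 159, 174, 172]), (318, [120, 88, 65, 57, 49, 67, 84, 127, 134, 159, 198, 202, 229, 236, 234, 236, 239, 238, 238, 239])]
w6 [(195, [95, 66, 58, 51, 71, 75, 94, 88, 84, 77, 71, 63, 68, 77, 69, 54, 56, 68, 90, 91, 91, 103, 126, 126]), (215, [93, 72, 56, 46, 90, 122, 191, 245, 238, 240, 239, 239, 241, 242, 243, 243, 242, 240, 239, 239, 236, 229, 227, 226])]
```

Run:
```python
from h import *
import pickle
c5,c6=[pickle.load(open(f'c{k}.pkl','rb')) for k in (5,6)]
N=[(296.9,20),(295.8,50),(294.8,80),(293.6,105)];F=[(219.7,20),(220.6,50),(221.6,80),(222.5,105)]
S5=[(306,79),];
for h in (.030,.033,.036,.039,.042):
    n=np.array([onz(c5,u,v,h)[:2] for u,v in N]);f=np.array([onz(c6,u,v,h)[:2] for u,v in F])
    pn=np.polyfit(n[:,1],n[:,0],1);pf=np.polyfit(f[:,1],f[:,0],1);y=-.085
    print(h,'near x',np.polyval(pn,y).round(4),'far',np.polyval(pf,y).round(4),'yaw',(-np.degrees(np.arctan([pn[0],pf[0]]))).round(2),'w',((np.polyval(pf,y)-np.polyval(pn,y))*np.cos(np.radians(5.4))).round(4))
# slot rows in both: find dark slot blobs
for n,c,lo in (('w5',c5,300),('w6',c6,200)):
    g=cv2.cvtColor(cv2.imread(f'pics/{n}.png'),6)[0:122,lo:lo+17];_,_,s,ct=cv2.connectedComponentsWithStats((g<140).astype(np.uint8))
    print(n,[(round(x+lo,1),round(y,1),a) for (x,y),a in zip(ct[1:],s[1:,4]) if a>20])
# pan long edges, supply face via top row
print('sup', onz(c5,310,10,.06),onz(c6,208,6,.06))
```

```text
0.03 near x 0.5832 far 0.6168 yaw [-5.64 -5.52] w 0.0335
0.033 near x 0.5828 far 0.6172 yaw [-5.64 -5.52] w 0.0342
0.036 near x 0.5825 far 0.6175 yaw [-5.64 -5.52] w 0.0349
0.039 near x 0.5821 far 0.6179 yaw [-5.64 -5.52] w 0.0356
0.042 near x 0.5818 far 0.6182 yaw [-5.64 -5.52] w 0.0363
w5 [(np.float64(309.3), np.float64(6.2), np.int32(184)), (np.float64(310.2), np.float64(35.4), np.int32(72)), (np.float64(309.0), np.float64(59.0), np.int32(65)), (np.float64(308.2), np.float64(82.1), np.int32(60)), (np.float64(315.4), np.float64(106.7), np.int32(39)), (np.float64(307.1), np.float64(103.6), np.int32(52))]
w6 [(np.float64(206.6), np.float64(6.0), np.int32(178)), (np.float64(205.6), np.float64(34.5), np.int32(68)), (np.float64(206.9), np.float64(58.3), np.int32(64)), (np.float64(208.0), np.float64(80.9), np.int32(57)), (np.float64(200.3), np.float64(108.2), np.int32(32)), (np.float64(208.9), np.float64(103.0), np.int32(56))]
sup [ 0.59794416 -0.03114386  0.06      ] [ 0.61431374 -0.03000226  0.06      ]
```

```bash
cat >> h.py <<'E'
YAW=-5.55
TIP=np.array([-.0013,-.015,.0207])
def Rt(lean,yaw=YAW):
    y=np.radians(yaw);b=np.array([[-np.sin(y),np.cos(y),0],[np.cos(y),np.sin(y),0],[0,0,-1.]]).T
    return b@Ro.from_euler('x',-lean,degrees=True).as_matrix()
ex=np.array([np.cos(np.radians(YAW)),np.sin(np.radians(YAW)),0]);ey=np.array([-ex[1],ex[0],0])
E0=np.array([.5825,-.085,0])   # near edge point
def goal(pt_tool,world,lean):
    s=ctrl.get_state();M=Ro.from_rotvec(s['tool_rot']).as_matrix();p=np.array(s['position'])
    R=Rt(lean);q=np.array(world)-R@pt_tool
    print('travel',(M.T@(q-p)).round(4),'turn',np.degrees(Ro.from_matrix(M.T@R).as_rotvec()).round(2),'tcp',q.round(4))
def tipnow(pt=TIP):
    s=ctrl.get_state();M=Ro.from_rotvec(s['tool_rot']).as_matrix();w=np.array(s['position'])+M@pt
    d=w-E0;print('tip off x',(d@ex).round(4),'y',(d@ey).round(4),'z',w[2].round(4));st()
E
python3 - <<'E'
from h import *
import pickle
c5,c6=[pickle.load(open(f'c{k}.pkl','rb')) for k in (5,6)]
for a,b in [((310.2,35.4),(205.6,34.5)),((309,59),(206.9,58.3)),((308.2,82.1),(208,80.9)),((307.1,103.6),(208.9,103))]: print(cross(ray(c5,*a),ray(c6,*b)))
tipnow();goal(TIP,E0-.004*ex+[0,0,.16],20);goal(TIP,E0-.004*ex+[0,0,.060],20)
E
```

```text
(array([ 0.60313201, -0.04885632,  0.02617584]), np.float64(0.0001230641800598738))
(array([ 0.60082317, -0.07366304,  0.0252659 ]), np.float64(2.1746310845861955e-06))
(array([ 0.59862782, -0.09886036,  0.02627233]), np.float64(0.0006465387970556209))
(array([ 0.59612185, -0.12377901,  0.02650745]), np.float64(5.564448972768996e-05))
tip off x 0.0636 y -0.1132 z 0.1957
10.0 [ 0.6499 -0.204   0.2164] yaw_y -5.48 tz [-0.001  0.001 -1.   ] F [ 0.3 -0.1 -2.1] w 0.514 20.0
travel [ 0.1133 -0.0754  0.032 ] turn [-20.06  -0.05   0.07] tcp [ 0.5856 -0.084   0.1846]
travel [ 0.1132 -0.0753  0.132 ] turn [-20.06  -0.05   0.07] tcp [ 0.5856 -0.084   0.0846]
```

Request:
step_arm([
  {"travel":[0.025,-0.016,0.0],"turn":[-5,0,0]},
  {"travel":[0.06,-0.04,0.01],"turn":[-10,0,0]},
  {"travel":[0.095,-0.063,0.02],"turn":[-16,0,0]},
  {"travel":[0.1133,-0.0754,0.032],"turn":[-20,0,0]},
  {"travel":[0.1133,-0.0754,0.032],"turn":[-20,0,0]},
])

```text
time: 10.5
position: [0.577, -0.0818, 0.1789]
tool_rot: [2.121, 1.932, 0.323]
ft_force: [-0.7, -1.1, -1.5]
grip_width: 0.516
grip_force: 20.0
```

Request:
step_arm([
  {"travel":[0,0,0],"turn":[0,0,0]},
  {"travel":[0,0,0],"turn":[0,0,0]},
])

```text
time: 10.7
position: [0.5872, -0.0866, 0.1867]
tool_rot: [2.119, 1.92, 0.34]
ft_force: [0.0, -0.7, -1.6]
grip_width: 0.516
grip_force: 20.0
```

Run:
```python
from h import *
tipnow();goal(TIP,E0-.004*ex+[0,0,.050],20)
```

```text
tip off x -0.0021 y -0.0025 z 0.1621
10.7 [ 0.5872 -0.0866  0.1867] yaw_y -5.62 tz [ 0.343 -0.036 -0.939] F [ 0.  -0.7 -1.6] w 0.516 20.0
travel [ 0.0027 -0.0404  0.1046] turn [ 0.17  0.14 -0.07] tcp [ 0.5856 -0.084   0.0746]
```

Request:
step_arm([
  {"travel":[0.001,-0.012,0.03],"turn":[0,0,0]},
  {"travel":[0.002,-0.025,0.065],"turn":[0,0,0]},
  {"travel":[0.002,-0.036,0.095],"turn":[0,0,0]},
  {"travel":[0.002,-0.0395,0.1035],"turn":[0,0,0]},
  {"travel":[0.002,-0.0395,0.1035],"turn":[0,0,0]},
])

```text
time: 11.2
position: [0.5849, -0.0835, 0.0731]
tool_rot: [2.124, 1.924, 0.34]
ft_force: [0.6, 0.4, -2.1]
grip_width: 0.516
grip_force: 20.0
```

Request:
step_arm([
  {"travel":[0,0,0],"turn":[0,0,0]},
  {"travel":[0,0,0],"turn":[0,0,0]},
  {"travel":[0,0,0],"turn":[0,0,0]},
])

```text
time: 11.5
position: [0.5861, -0.0838, 0.0758]
tool_rot: [2.119, 1.921, 0.341]
ft_force: [-0.3, 0.6, -2.2]
grip_width: 0.513
grip_force: 20.0
```

Run:
```python
from h import *
tipnow();goal(TIP,E0-.004*ex+[0,0,.039],20)
```

```text
tip off x -0.0035 y 0.0002 z 0.0512
11.5 [ 0.5861 -0.0838  0.0758] yaw_y -5.59 tz [ 0.343 -0.035 -0.939] F [-0.3  0.6 -2.2] w 0.513 20.0
travel [-0.0002 -0.0046  0.0113] turn [ 0.17  0.07 -0.04] tcp [ 0.5856 -0.084   0.0636]
```

Request:
step_arm([
  {"travel":[0,-0.0015,0.004],"turn":[0,0,0]},
  {"travel":[0,-0.003,0.008],"turn":[0,0,0]},
  {"travel":[0,-0.0045,0.0114],"turn":[0,0,0]},
  {"travel":[0,-0.0045,0.0114],"turn":[0,0,0]},
  {"travel":[0,-0.0045,0.0114],"turn":[0,0,0]},
])

```text
time: 12.0
position: [0.5842, -0.0832, 0.0613]
tool_rot: [2.122, 1.924, 0.339]
ft_force: [0.2, 1.1, -1.9]
grip_width: 0.515
grip_force: 20.0
```

Request:
step_arm([
  {"travel":[0,-0.0003,0.00094],"turn":[0,0,0]},
  {"travel":[0,-0.0007,0.0019],"turn":[0,0,0]},
  {"travel":[0,-0.001,0.0028],"turn":[0,0,0]},
  {"travel":[0,-0.001,0.0028],"turn":[0,0,0]},
])

```text
time: 12.4
position: [0.5842, -0.0833, 0.0585]
tool_rot: [2.121, 1.924, 0.339]
ft_force: [-0.3, -0.4, -2.0]
grip_width: 0.517
grip_force: 20.0
```

```bash
python3 -c "
from h import *
tipnow()"
```

```text
tip off x -0.0054 y 0.0005 z 0.0339
12.4 [ 0.5842 -0.0833  0.0585] yaw_y -5.6 tz [ 0.34  -0.033 -0.94 ] F [-0.3 -0.4 -2. ] w 0.517 20.0
```

Request:
step_arm([
  {"travel":[0,0.0002,0.0011],"turn":[0,0,0]},
  {"travel":[0,-0.0001,0.002],"turn":[0,0,0]},
  {"travel":[0,-0.0005,0.003],"turn":[0,0,0]},
  {"travel":[0,-0.0005,0.003],"turn":[0,0,0]},
])

```text
time: 12.8
position: [0.5853, -0.0835, 0.0573]
tool_rot: [2.12, 1.923, 0.338]
ft_force: [-10.9, 0.3, 15.0]
grip_width: 0.517
grip_force: 20.0
```

```bash
python3 -c "
from h import *
tipnow()"
```

```text
tip off x -0.0044 y 0.0004 z 0.0327
12.8 [ 0.5853 -0.0835  0.0573] yaw_y -5.56 tz [ 0.34  -0.035 -0.94 ] F [-10.9   0.3  15. ] w 0.517 20.0
```

Request:
step_arm([
  {"travel":[0,0.0004,-0.0011],"turn":[0,0,0]},
  {"travel":[0,0.0008,-0.0022],"turn":[0,0,0]},
  {"travel":[0,0.0008,-0.0022],"turn":[0,0,0]},
])

```text
time: 13.1
position: [0.5851, -0.0835, 0.058]
tool_rot: [2.121, 1.923, 0.339]
ft_force: [0.4, -0.3, -2.3]
grip_width: 0.518
grip_force: 20.0
```

```bash
python3 -c "
from h import *
tipnow()"
```

```text
tip off x -0.0046 y 0.0005 z 0.0335
13.1 [ 0.5851 -0.0835  0.058 ] yaw_y -5.6 tz [ 0.341 -0.033 -0.94 ] F [ 0.4 -0.3 -2.3] w 0.518 20.0
```

Request:
step_arm([
  {"travel":[0,0.001,0],"turn":[0,0,0]},
  {"travel":[0,0.002,0],"turn":[0,0,0]},
  {"travel":[0,0.003,0],"turn":[0,0,0]},
  {"travel":[0,0.004,0],"turn":[0,0,0]},
  {"travel":[0,0.004,0],"turn":[0,0,0]},
])

```text
time: 13.6
position: [0.5889, -0.0838, 0.0594]
tool_rot: [2.121, 1.924, 0.339]
ft_force: [-0.8, -0.8, -0.8]
grip_width: 0.519
grip_force: 20.0
```

Request:
step_arm([
  {"travel":[0,0.0005,0],"turn":[0,0,0]},
  {"travel":[0,0.001,0],"turn":[0,0,0]},
  {"travel":[0,0.0015,0],"turn":[0,0,0]},
  {"travel":[0,0.0015,0],"turn":[0,0,0]},
])

```text
time: 14.0
position: [0.5902, -0.0839, 0.0599]
tool_rot: [2.121, 1.924, 0.339]
ft_force: [-0.2, -0.8, -2.9]
grip_width: 0.517
grip_force: 20.0
```

```bash
python3 -c "
from h import *
tipnow()"
```

```text
tip off x 0.0005 y 0.0005 z 0.0354
14.0 [ 0.5902 -0.0839  0.0599] yaw_y -5.59 tz [ 0.341 -0.033 -0.94 ] F [-0.2 -0.8 -2.9] w 0.517 20.0
```

Request:
step_arm([
  {"travel":[0,0.0005,0],"turn":[0,0,0]},
  {"travel":[0,0.001,0],"turn":[0,0,0]},
  {"travel":[0,0.0015,0],"turn":[0,0,0]},
  {"travel":[0,0.0015,0],"turn":[0,0,0]},
])

```text
time: 14.4
position: [0.5916, -0.0841, 0.0605]
tool_rot: [2.121, 1.923, 0.339]
ft_force: [-0.4, 0.1, -2.2]
grip_width: 0.518
grip_force: 20.0
```

Request:
step_arm([
  {"travel":[0,0.0005,0],"turn":[0,0,0]},
  {"travel":[0,0.001,0],"turn":[0,0,0]},
  {"travel":[0,0.001,0],"turn":[0,0,0]},
])

```text
time: 14.7
position: [0.5925, -0.0842, 0.0608]
tool_rot: [2.121, 1.923, 0.339]
ft_force: [-0.3, -0.5, -1.8]
grip_width: 0.518
grip_force: 20.0
```

Request:
step_arm([
  {"travel":[0,0.0005,0],"turn":[0,0,0]},
  {"travel":[0,0.001,0],"turn":[0,0,0]},
  {"travel":[0,0.001,0],"turn":[0,0,0]},
])

```text
time: 15.0
position: [0.5935, -0.0842, 0.0611]
tool_rot: [2.121, 1.923, 0.339]
ft_force: [-0.4, 0.4, -1.5]
grip_width: 0.515
grip_force: 20.0
```

Request:
step_arm([
  {"travel":[0,0.0005,0],"turn":[0,0,0]},
  {"travel":[0,0.001,0],"turn":[0,0,0]},
  {"travel":[0,0.001,0],"turn":[0,0,0]},
])

```text
time: 15.3
position: [0.5944, -0.0843, 0.0615]
tool_rot: [2.121, 1.924, 0.339]
ft_force: [-0.6, -0.0, -1.3]
grip_width: 0.511
grip_force: 20.0
```

Request:
step_arm([
  {"travel":[0,0.0003,-0.0009],"turn":[0,0,0]},
  {"travel":[0,0.0007,-0.0019],"turn":[0,0,0]},
  {"travel":[0,0.0007,-0.0019],"turn":[0,0,0]},
])

```text
time: 15.6
position: [0.5933, -0.0842, 0.0625]
tool_rot: [2.123, 1.925, 0.338]
ft_force: [1.2, 0.6, -7.3]
grip_width: 0.513
grip_force: 20.0
```

Run:
```python
from h import *
tipnow()
c,i=shot('side','side2')
for h in (.030,.0386):
  print(h,proj(c,E0+[0,0,h]),proj(c,E0+ey*.02+[0,0,h]))
s=ctrl.get_state();M=Ro.from_rotvec(s['tool_rot']).as_matrix();p=np.array(s['position'])
for q in ([.0167,-.015,.0207],[.0167,-.045,.0267],[.0167,.045,.0267],[.0167,.045,-.0073],[.0167,-.0225,-.039],[.0167,.0225,-.039]): print(q,proj(c,p+M@np.array(q)).round(1))
cv2.imwrite('pics/side2c.png',cv2.resize(i[130:210,205:295,::-1],None,fx=7,fy=7,interpolation=cv2.INTER_CUBIC))
```

```text
tip off x 0.0036 y 0.0005 z 0.0379
15.6 [ 0.5933 -0.0842  0.0625] yaw_y -5.61 tz [ 0.338 -0.033 -0.94 ] F [ 1.2  0.6 -7.3] w 0.513 20.0
0.03 [238.84652771 185.1086615 ] [236.12101121 189.92811771]
0.0386 [238.77182059 183.06110212] [236.02758878 187.88619774]
[0.0167, -0.015, 0.0207] [235.1 187.4]
[0.0167, -0.045, 0.0267] [243.7 193.6]
[0.0167, 0.045, 0.0267] [215.8 178.2]
[0.0167, 0.045, -0.0073] [218.8 171.3]
[0.0167, -0.0225, -0.039] [243.8 176.7]
[0.0167, 0.0225, -0.039] [229.1 168.6]
```

It is hooked: raising met a downward catch of about 5 N at the brim. Next I'll lower it back into the slot and rock it to 15° about the hook.

Run:
```python
from h import *
goal(TIP,E0+.0048*ex+[0,0,.0368],17.5);goal(TIP,E0+.0048*ex+[0,0,.0369],15)
```

```text
travel [-0.0006  0.0016  0.0021] turn [ 2.38  0.   -0.05] tcp [ 0.5954 -0.085   0.0611]
travel [-0.0006  0.0025  0.0027] turn [ 4.88  0.   -0.05] tcp [ 0.5965 -0.0851  0.0608]
```

Request:
step_arm([
  {"travel":[0,0.0001,0.0013],"turn":[0,0,0]},
  {"travel":[0,0.0003,0.0026],"turn":[2.4,0,0]},
  {"travel":[0,0.0008,0.0029],"turn":[3.6,0,0]},
  {"travel":[0,0.0012,0.0032],"turn":[4.9,0,0]},
  {"travel":[0,0.0012,0.0032],"turn":[4.9,0,0]},
])

```text
time: 16.15
position: [0.5966, -0.0846, 0.0607]
tool_rot: [2.175, 1.972, 0.261]
ft_force: [-1.8, -1.2, -2.5]
grip_width: 0.514
grip_force: 20.0
```

```bash
python3 -c "
from h import *
tipnow()"
```

```text
tip off x 0.0049 y 0.0005 z 0.0368
16.15 [ 0.5966 -0.0846  0.0607] yaw_y -5.61 tz [ 0.258 -0.025 -0.966] F [-1.8 -1.2 -2.5] w 0.514 20.0
```

Request:
step_arm([
  {"travel":[0,0.0005,0.0001],"turn":[0,0,0]},
  {"travel":[0,0.001,0.0002],"turn":[0,0,0]},
  {"travel":[0,0.0013,0.0003],"turn":[0,0,0]},
  {"travel":[0,0.0013,0.0003],"turn":[0,0,0]},
])

```text
time: 16.55
position: [0.5968, -0.0845, 0.0604]
tool_rot: [2.175, 1.973, 0.259]
ft_force: [-4.6, -0.0, -1.6]
grip_width: 0.51
grip_force: 20.0
```

```bash
python3 -c "
from h import *
tipnow()"
```

```text
tip off x 0.005 y 0.0005 z 0.0365
16.55 [ 0.5968 -0.0845  0.0604] yaw_y -5.59 tz [ 0.257 -0.026 -0.966] F [-4.6 -0.  -1.6] w 0.51 20.0
```

Wall contact (−4.6 N in x) shows the lip is fully hooked. I'll release it gently, retreat along the lean, close the fingers and press on the foot shoulder.

Request:
step_arm([
  {"travel":[0,-0.0006,0.0004],"turn":[1,0,0]},
  {"travel":[0,-0.0006,0.0004],"turn":[1,0,0]},
])

```text
time: 16.75
position: [0.5972, -0.0846, 0.0601]
tool_rot: [2.186, 1.982, 0.244]
ft_force: [-3.8, 0.1, -1.0]
grip_width: 0.514
grip_force: 20.0
```

Request:
step_arm([
  {"travel":[0,0,0],"turn":[0,0,0]},
  {"travel":[0,0,0],"turn":[0,0,0]},
  {"travel":[0,0,0],"turn":[0,0,0]},
  {"travel":[0,0,0],"turn":[0,0,0]},
  {"travel":[0,0,0],"turn":[0,0,0]},
], gripper=0.8)

```text
time: 17.25
position: [0.5979, -0.0847, 0.0608]
tool_rot: [2.184, 1.981, 0.246]
ft_force: [-0.3, -1.0, -0.3]
grip_width: 0.786
grip_force: 0.0
```

Request:
step_arm([
  {"travel":[0,0,-0.01],"turn":[0,0,0]},
  {"travel":[0,0,-0.03],"turn":[0,0,0]},
  {"travel":[0,0,-0.05],"turn":[0,0,0]},
  {"travel":[0,0,-0.07],"turn":[0,0,0]},
  {"travel":[0,0,-0.07],"turn":[0,0,0]},
])

```text
time: 17.75
position: [0.5823, -0.0832, 0.132]
tool_rot: [2.18, 1.977, 0.248]
ft_force: [0.3, -0.8, -0.7]
grip_width: 0.8
grip_force: 0.0
```

Request:
step_arm([
  {"travel":[0,0,0],"turn":[5,0,0]},
  {"travel":[0,0,0],"turn":[10,0,0]},
  {"travel":[0,0,0],"turn":[14,0,0]},
  {"travel":[0,0,0],"turn":[14,0,0]},
  {"travel":[0,0,0],"turn":[14,0,0]},
], gripper=0)

```text
time: 18.25
position: [0.5802, -0.0824, 0.1273]
tool_rot: [2.326, 2.111, 0.003]
ft_force: [-0.6, 0.9, 0.1]
grip_width: 0.431
grip_force: 0.0
```

Run:
```python
from h import *
tipnow()
goal(np.zeros(3),E0+.0606*ex+[0,0,.085],0)
c,i=shot('wrist','w7');cv2.imwrite('pics/w7c.png',cv2.resize(i[60:320,90:450,::-1],None,fx=2,fy=2))
```

```text
tip off x -0.0175 y 0.0011 z 0.1066
18.25 [ 0.5802 -0.0824  0.1273] yaw_y -5.56 tz [ 0.002  0.001 -1.   ] F [-0.6  0.9  0.1] w 0.431 0.0
travel [-0.0025  0.0631  0.0424] turn [ 0.08 -0.06 -0.01] tcp [ 0.6428 -0.0909  0.085 ]
```

View pics/w7c.png

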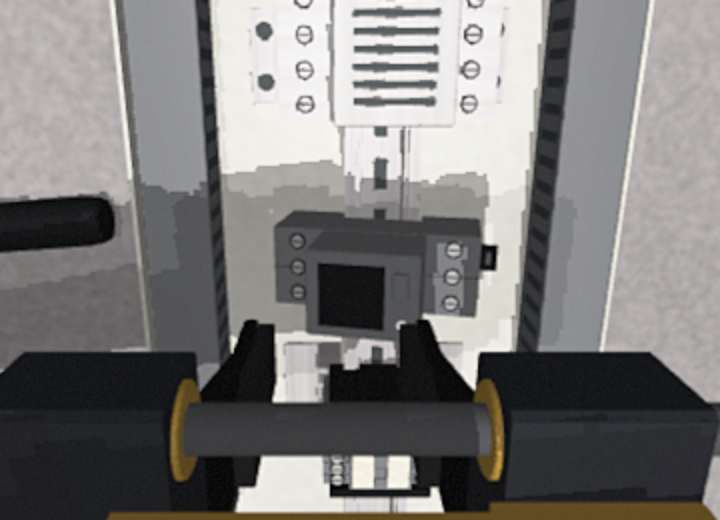

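The relay is hooked and leaning on the rail (nose at (355,290), foot at (488,257)), square to it, with a clear gap to the supply above. I'll move the closed fingers over the foot-side shoulder and feel downwards.

Request:
step_arm([
  {"travel":[-0.002,0.03,0],"turn":[0,0,0]},
  {"travel":[-0.002,0.063,0],"turn":[0,0,0]},
  {"travel":[-0.002,0.063,0.02],"turn":[0,0,0]},
  {"travel":[-0.002,0.063,0.035],"turn":[0,0,0]},
  {"travel":[-0.002,0.063,0.042],"turn":[0,0,0]},
], gripper=0)

```text
time: 18.8
position: [0.6408, -0.0911, 0.0844]
tool_rot: [-2.326, -2.11, 0.002]
ft_force: [-1.5, 0.1, -0.1]
grip_width: 0.016
grip_force: 0.0
```

Request:
step_arm([
  {"travel":[0,0,0],"turn":[0,0,0]},
  {"travel":[0,0,0],"turn":[0,0,0]},
  {"travel":[0,0,0.002],"turn":[0,0,0]},
  {"travel":[0,0,0.005],"turn":[0,0,0]},
  {"travel":[0,0,0.007],"turn":[0,0,0]},
])

```text
time: 19.3
position: [0.6431, -0.0912, 0.0795]
tool_rot: [2.326, 2.109, 0.002]
ft_force: [-0.5, -0.4, -0.5]
grip_width: 0.007
grip_force: 0.0
```

Request:
step_arm([
  {"travel":[0,0,0.001],"turn":[0,0,0]},
  {"travel":[0,0,0.002],"turn":[0,0,0]},
  {"travel":[0,0,0.003],"turn":[0,0,0]},
  {"travel":[0,0,0.004],"turn":[0,0,0]},
  {"travel":[0,0,0.005],"turn":[0,0,0]},
])

```text
time: 19.8
position: [0.643, -0.0911, 0.0743]
tool_rot: [2.326, 2.109, 0.002]
ft_force: [0.3, -0.2, -0.5]
grip_width: 0.008
grip_force: 0.0
```

```bash
python3 -c "
from h import *
tipnow(np.zeros(3))"
```

```text
tip off x 0.0608 y -0.0002 z 0.0743
19.8 [ 0.643  -0.0911  0.0743] yaw_y -5.6 tz [ 0.002 -0.    -1.   ] F [ 0.3 -0.2 -0.5] w 0.008 0.0
```

Request:
step_arm([
  {"travel":[0,0,0.002],"turn":[0,0,0]},
  {"travel":[0,0,0.004],"turn":[0,0,0]},
  {"travel":[0,0,0.006],"turn":[0,0,0]},
  {"travel":[0,0,0.007],"turn":[0,0,0]},
  {"travel":[0,0,0.008],"turn":[0,0,0]},
])

```text
time: 20.3
position: [0.643, -0.0911, 0.0662]
tool_rot: [2.326, 2.11, 0.002]
ft_force: [0.3, -0.3, -0.2]
grip_width: 0.004
grip_force: 0.0
```

Request:
step_arm([
  {"travel":[0,0,0.001],"turn":[0,0,0]},
  {"travel":[0,0,0.002],"turn":[0,0,0]},
  {"travel":[0,0,0.003],"turn":[0,0,0]},
  {"travel":[0,0,0.003],"turn":[0,0,0]},
])

```text
time: 20.7
position: [0.6429, -0.0911, 0.0632]
tool_rot: [2.326, 2.11, 0.002]
ft_force: [-0.2, 0.2, -0.1]
grip_width: 0.003
grip_force: 0.0
```

Request:
step_arm([
  {"travel":[0,0,0.001],"turn":[0,0,0]},
  {"travel":[0,0,0.002],"turn":[0,0,0]},
  {"travel":[0,0,0.002],"turn":[0,0,0]},
])

```text
time: 21.0
position: [0.6429, -0.0911, 0.0612]
tool_rot: [2.326, 2.11, 0.001]
ft_force: [-0.3, -0.2, 0.3]
grip_width: 0.005
grip_force: 0.0
```

Request:
step_arm([
  {"travel":[0,0,0.001],"turn":[0,0,0]},
  {"travel":[0,0,0.002],"turn":[0,0,0]},
  {"travel":[0,0,0.002],"turn":[0,0,0]},
])

```text
time: 21.3
position: [0.6429, -0.0911, 0.0591]
tool_rot: [2.326, 2.11, 0.001]
ft_force: [0.3, -0.2, 0.8]
grip_width: 0.008
grip_force: 0.0
```

Request:
step_arm([
  {"travel":[0,0,0.001],"turn":[0,0,0]},
  {"travel":[0,0,0.002],"turn":[0,0,0]},
  {"travel":[0,0,0.002],"turn":[0,0,0]},
])

```text
time: 21.6
position: [0.6429, -0.0911, 0.0571]
tool_rot: [2.326, 2.11, 0.001]
ft_force: [-0.5, 0.2, -0.1]
grip_width: 0.007
grip_force: 0.0
```

Request:
step_arm([
  {"travel":[0,0,0.001],"turn":[0,0,0]},
  {"travel":[0,0,0.001],"turn":[0,0,0]},
])

```text
time: 21.8
position: [0.6431, -0.0911, 0.0563]
tool_rot: [2.326, 2.109, 0.002]
ft_force: [-0.2, -0.2, 0.7]
grip_width: 0.005
grip_force: 0.1
```

Request:
step_arm([
  {"travel":[0,0,0.001],"turn":[0,0,0]},
  {"travel":[0,0,0.002],"turn":[0,0,0]},
  {"travel":[0,0,0.002],"turn":[0,0,0]},
])

```text
time: 22.1
position: [0.644, -0.0912, 0.0551]
tool_rot: [2.325, 2.108, 0.004]
ft_force: [1.9, -0.1, 3.6]
grip_width: 0.004
grip_force: 1.6
```

Request:
step_arm([
  {"travel":[0,0,0.001],"turn":[0,0,0]},
  {"travel":[0,0,0.001],"turn":[0,0,0]},
])

```text
time: 22.3
position: [0.6445, -0.0912, 0.0543]
tool_rot: [2.325, 2.108, 0.005]
ft_force: [2.7, -0.7, 5.0]
grip_width: 0.004
grip_force: 2.4
```

Request:
step_arm([
  {"travel":[0,0,0.001],"turn":[0,0,0]},
  {"travel":[0,0,0.001],"turn":[0,0,0]},
])

```text
time: 22.5
position: [0.6447, -0.0913, 0.0534]
tool_rot: [2.324, 2.107, 0.006]
ft_force: [3.6, -0.4, 5.8]
grip_width: 0.003
grip_force: 2.6
```

Request:
step_arm([
  {"travel":[0,0.0007,0.0007],"turn":[0,0,0]},
  {"travel":[0,0.0014,0.0014],"turn":[0,0,0]},
  {"travel":[0,0.0014,0.0014],"turn":[0,0,0]},
])

```text
time: 22.8
position: [0.6459, -0.0913, 0.052]
tool_rot: [2.325, 2.108, 0.005]
ft_force: [3.4, 0.2, 5.3]
grip_width: 0.007
grip_force: 2.8
```

Request:
step_arm([
  {"travel":[0,0.0004,0.0007],"turn":[0,0,0]},
  {"travel":[0,0.0007,0.0014],"turn":[0,0,0]},
  {"travel":[0,0.0007,0.0014],"turn":[0,0,0]},
])

```text
time: 23.1
position: [0.6471, -0.0914, 0.0509]
tool_rot: [2.324, 2.107, 0.006]
ft_force: [3.5, 0.4, 6.6]
grip_width: 0.004
grip_force: 3.1
```

Request:
step_arm([
  {"travel":[0,0.0004,0.0007],"turn":[0,0,0]},
  {"travel":[0,0.0007,0.0014],"turn":[0,0,0]},
  {"travel":[0,0.0007,0.0014],"turn":[0,0,0]},
])

```text
time: 23.4
position: [0.6442, -0.0914, 0.0471]
tool_rot: [-2.326, -2.11, 0.002]
ft_force: [-0.2, 0.1, -0.9]
grip_width: 0.006
grip_force: 0.0
```

Request:
step_arm([
  {"travel":[0,0,0.001],"turn":[0,0,0]},
  {"travel":[0,0,0.002],"turn":[0,0,0]},
  {"travel":[0,0,0.003],"turn":[0,0,0]},
  {"travel":[0,0,0.004],"turn":[0,0,0]},
])

```text
time: 23.8
position: [0.6456, -0.0914, 0.0438]
tool_rot: [2.327, 2.11, 0.001]
ft_force: [-0.1, -0.1, 0.7]
grip_width: 0.009
grip_force: 0.6
```

Request:
step_arm([
  {"travel":[0,0,0.001],"turn":[0,0,0]},
  {"travel":[0,0,0.001],"turn":[0,0,0]},
])

```text
time: 24.0
position: [0.6461, -0.0914, 0.0433]
tool_rot: [2.326, 2.109, 0.002]
ft_force: [0.8, -0.7, 2.1]
grip_width: 0.007
grip_force: 0.7
```

Run:
```python
from h import *
st()
c,i=shot('side','side3')
# predicted seated relay corners, seat z
cen=E0+(.0021+.0175)*ex+np.array([0,0,.0297])
for n,q in (('shoulder foot +y',[.045,.018,.034]),('shoulder lip +y',[-.045,.018,.034]),('bot foot +y',[.045,.018,0]),('bot lip',[-.045,.018,0]),('noseL',[-.0225,.018,.066])):
    print(n,proj(c,cen+q[0]*ex+q[1]*ey+[0,0,q[2]]).round(1))
g=cv2.cvtColor(i,7)
cv2.imwrite('pics/side3g.png',g)
print(g[166:204:1,205:250:2])
```

```text
24.0 [ 0.6461 -0.0914  0.0433] yaw_y -5.6 tz [ 0.002 -0.    -1.   ] F [ 0.8 -0.7  2.1] w 0.007 0.7
shoulder foot +y [214.8 175.1]
shoulder lip +y [244.5 183.7]
bot foot +y [215.7 183.4]
bot lip [244.7 192. ]
noseL [236.7 173.4]
[[ 78  77  78  99  13  22  12   5  43 149  79  71  16  14  18  17  17  11
   23  17  16  14  57]
 [ 99  76  76  73  12  22  17  11  30  97  77  51  15  11  19  15  21  25
    9  13  17  16  55]
 [116  98  78  61  10  18  14   7  24  77  78  26  20  19   9  14  59  31
   18  30  64  15  56]
 [114 114  98  51  14  23  16  10  48  77  75  23  17  15  16  18  76  41
   43  88  99  11  66]
 [115 115 102  53  14  23  19   6  57  73  75  60  45  26  17  27  77  53
   67 112 110  24  91]
 [115 115  67  53   9  23  15  14  68  66  72  71  69  59  46  52  71  61
   83 112 122  82 101]
 [114 116  54  55  26  21  21  13  80  68  67  66  72  72  68  70  64  57
   83 113 129 107  98]
 [114  98  56  61  73 138  28  35  72  68  67  69  68  67  72  71  60  61
   74 102 122 106  99]
 [115  65  59  60 114 154  59  78  67  69  68  66  66  68  68  66  62  58
   76  77 100  96  97]
[... 2114 characters left out ...]
126 127 136 147 144]
 [152 169 189 184 154 131 137 142 161 187  95  96 132 184 157 179 163 126
  128 127 145 147 146]
 [102 121 165 169 186 175 151 141 184 162  97  99 142 184 107 184 176 126
  128 136 145 146 146]
 [157 109 107 132 159 187 185 172 185 104  97 103 166 186 158 184 148 126
  137 145 145 145 148]
 [186 106 108 109 109 158 166 187 187  98  96 122 184 167 185 186 100 166
  145 145 146 145 148]
 [173 107 109 109 110 106 121 163 168  99  98 139 185 146 183 183  52 193
  147 145 145 145 172]
 [173 107 107 110 107 105 107 107 124  97  99 169 187 136 185 165  53 195
  173 171 145 172 191]
 [188 106 109 107 107 104 106 110 109  96 110 186 186 158 188 120  82 194
  194 192 173 193 191]]
```

Request:
step_arm([
  {"travel":[0,0,0.0007],"turn":[0,0,0]},
  {"travel":[0,0,0.0014],"turn":[0,0,0]},
  {"travel":[0,0,0.0014],"turn":[0,0,0]},
])

```text
time: 24.35
position: [0.6466, -0.0915, 0.0426]
tool_rot: [2.325, 2.108, 0.003]
ft_force: [2.0, -0.4, 4.6]
grip_width: 0.004
grip_force: 2.2
```

Request:
step_arm([
  {"travel":[0,0,0.0005],"turn":[0,0,0]},
  {"travel":[0,0,0.001],"turn":[0,0,0]},
  {"travel":[0,0,0.001],"turn":[0,0,0]},
])

```text
time: 24.65
position: [0.6468, -0.0915, 0.0423]
tool_rot: [2.325, 2.108, 0.003]
ft_force: [-0.9, 1.2, 9.2]
grip_width: 0.007
grip_force: 4.3
```

Seated feel: stiff at TCP z ≈ 0.0423, close to the predicted level seat. Now I'll back off and grip the nose lightly, for a pull check and the slide.

Request:
step_arm([
  {"travel":[0,0,-0.01],"turn":[0,0,0]},
  {"travel":[0,0,-0.035],"turn":[0,0,0]},
  {"travel":[0,0,-0.06],"turn":[0,0,0]},
  {"travel":[0,0,-0.06],"turn":[0,0,0]},
  {"travel":[0,0,-0.06],"turn":[0,0,0]},
])

```text
time: 25.15
position: [0.6455, -0.0914, 0.1008]
tool_rot: [2.326, 2.109, 0.001]
ft_force: [-0.2, -0.1, -1.3]
grip_width: 0.005
grip_force: 0.0
```

Run:
```python
from h import *
st();goal(np.zeros(3),E0+.0193*ex+.0005*ey+[0,0,.098],0);goal(np.zeros(3),E0+.0193*ex+.0005*ey+[0,0,.054],0)
```

```text
25.15 [ 0.6455 -0.0914  0.1008] yaw_y -5.6 tz [ 0.001 -0.    -1.   ] F [-0.2 -0.1 -1.3] w 0.005 0.0
travel [ 0.0007 -0.044   0.0027] turn [ 0.09  0.02 -0.05] tcp [ 0.6018 -0.0864  0.098 ]
travel [ 0.0007 -0.0441  0.0467] turn [ 0.09  0.02 -0.05] tcp [ 0.6018 -0.0864  0.054 ]
```

Request:
step_arm([
  {"travel":[0,-0.02,0],"turn":[0,0,0]},
  {"travel":[0,-0.044,0],"turn":[0,0,0]},
  {"travel":[0,-0.044,0],"turn":[0,0,0]},
  {"travel":[0,-0.044,0],"turn":[0,0,0]},
  {"travel":[0,-0.044,0],"turn":[0,0,0]},
], gripper=0.8)

```text
time: 25.65
position: [0.6021, -0.0873, 0.1001]
tool_rot: [2.327, 2.109, 0.002]
ft_force: [0.1, -0.1, 0.3]
grip_width: 0.375
grip_force: 0.0
```

Request:
step_arm([
  {"travel":[0,0,0],"turn":[0,0,0]},
  {"travel":[0,0,0],"turn":[0,0,0]},
  {"travel":[0,0,0],"turn":[0,0,0]},
  {"travel":[0,0,0],"turn":[0,0,0]},
  {"travel":[0,0,0],"turn":[0,0,0]},
])

```text
time: 26.15
position: [0.602, -0.087, 0.1007]
tool_rot: [2.326, 2.11, 0.002]
ft_force: [-0.1, 0.0, 0.3]
grip_width: 0.771
grip_force: 0.0
```

Request:
step_arm([
  {"travel":[0,0,0],"turn":[0,0,0]},
  {"travel":[0,0,0.015],"turn":[0,0,0]},
  {"travel":[0,0,0.03],"turn":[0,0,0]},
  {"travel":[0,0,0.042],"turn":[0,0,0]},
  {"travel":[0,0,0.046],"turn":[0,0,0]},
])

```text
time: 26.65
position: [0.6003, -0.087, 0.0519]
tool_rot: [-2.326, -2.109, 0.002]
ft_force: [-0.9, -0.4, -0.2]
grip_width: 0.8
grip_force: 0.0
```

```bash
python3 -c "
from h import *
tipnow(np.zeros(3))"
```

```text
tip off x 0.0179 y -0.0003 z 0.0519
26.65 [ 0.6003 -0.087   0.0519] yaw_y -5.59 tz [-0.002  0.001 -1.   ] F [-0.9 -0.4 -0.2] w 0.8 0.0
```

Grip with 6 N.

Request:
step_arm([
  {"travel":[0,0,0],"turn":[0,0,0]},
  {"travel":[0,0,0],"turn":[0,0,0]},
  {"travel":[0,0,0],"turn":[0,0,0]},
  {"travel":[0,0,0],"turn":[0,0,0]},
  {"travel":[0,0,0],"turn":[0,0,0]},
], gripper=0.4, force=6)

```text
time: 27.15
position: [0.6021, -0.0871, 0.0553]
tool_rot: [2.326, 2.109, 0.002]
ft_force: [-1.2, -0.0, 2.2]
grip_width: 0.512
grip_force: 6.0
```

Request:
step_arm([
  {"travel":[0,0,0],"turn":[0,0,0]},
  {"travel":[0,0,0],"turn":[0,0,0]},
])

```text
time: 27.35
position: [0.6021, -0.0871, 0.0552]
tool_rot: [2.326, 2.109, 0.002]
ft_force: [-2.1, 0.7, 5.3]
grip_width: 0.515
grip_force: 6.0
```

```bash
python3 -c "
from h import *
tipnow(np.zeros(3));print(ctrl.get_state()['torque'])"
```

```text
tip off x 0.0197 y -0.0002 z 0.0552
27.35 [ 0.6021 -0.0871  0.0552] yaw_y -5.6 tz [ 0.002 -0.001 -1.   ] F [-2.1  0.7  5.3] w 0.515 6.0
[ 0.06435022  0.42437459 -0.05245288]
```

Request:
step_arm([
  {"travel":[0,0,-0.001],"turn":[0,0,0]},
  {"travel":[0,0,-0.002],"turn":[0,0,0]},
  {"travel":[0,0,-0.003],"turn":[0,0,0]},
  {"travel":[0,0,-0.0035],"turn":[0,0,0]},
  {"travel":[0,0,-0.0035],"turn":[0,0,0]},
])

```text
time: 27.85
position: [0.6014, -0.0871, 0.0571]
tool_rot: [2.327, 2.11, 0.001]
ft_force: [1.3, -0.1, -8.7]
grip_width: 0.515
grip_force: 6.0
```

```bash
python3 -c "
from h import *
tipnow(np.zeros(3));print(ctrl.get_state()['torque'])"
```

```text
tip off x 0.019 y -0.0002 z 0.0571
27.85 [ 0.6014 -0.0871  0.0571] yaw_y -5.59 tz [ 0.  0. -1.] F [ 1.3 -0.1 -8.7] w 0.515 6.0
[-0.02431869 -0.32411199 -0.06564783]
```

The seat holds against the pull (−8.7 N). I'll ease back down and slide towards the supply.

Request:
step_arm([
  {"travel":[0,0,0.001],"turn":[0,0,0]},
  {"travel":[0,0,0.002],"turn":[0,0,0]},
  {"travel":[0,0,0.0025],"turn":[0,0,0]},
  {"travel":[0,0,0.0025],"turn":[0,0,0]},
])

```text
time: 28.25
position: [0.6018, -0.087, 0.0559]
tool_rot: [2.326, 2.11, 0.001]
ft_force: [-2.3, 0.6, -1.6]
grip_width: 0.517
grip_force: 6.0
```

Request:
step_arm([
  {"travel":[0.002,0,0],"turn":[0,0,0]},
  {"travel":[0.005,0,0],"turn":[0,0,0]},
  {"travel":[0.008,0,0],"turn":[0,0,0]},
  {"travel":[0.01,0,0],"turn":[0,0,0]},
  {"travel":[0.01,0,0],"turn":[0,0,0]},
])

```text
time: 28.75
position: [0.6028, -0.0764, 0.0557]
tool_rot: [2.326, 2.111, 0.002]
ft_force: [-2.2, 1.6, -0.6]
grip_width: 0.517
grip_force: 6.0
```

```bash
python3 -c "
from h import *
tipnow(np.zeros(3))"
```

```text
tip off x 0.0194 y 0.0105 z 0.0557
28.75 [ 0.6028 -0.0764  0.0557] yaw_y -5.55 tz [ 0.001  0.    -1.   ] F [-2.2  1.6 -0.6] w 0.517 6.0
```

Request:
step_arm([
  {"travel":[0.002,0,0],"turn":[0,0,0]},
  {"travel":[0.004,0,0],"turn":[0,0,0]},
  {"travel":[0.006,0,0],"turn":[0,0,0]},
  {"travel":[0.008,0,0],"turn":[0,0,0]},
  {"travel":[0.01,0,0],"turn":[0,0,0]},
])

```text
time: 29.25
position: [0.6039, -0.0673, 0.0558]
tool_rot: [2.326, 2.109, 0.001]
ft_force: [-4.7, -2.5, 1.7]
grip_width: 0.517
grip_force: 6.0
```

Request:
step_arm([
  {"travel":[0.001,0,0],"turn":[0,0,0]},
  {"travel":[0.002,0,0],"turn":[0,0,0]},
  {"travel":[0.003,0,0],"turn":[0,0,0]},
  {"travel":[0.004,0,0],"turn":[0,0,0]},
  {"travel":[0.004,0,0],"turn":[0,0,0]},
])

```text
time: 29.75
position: [0.6042, -0.0632, 0.0558]
tool_rot: [2.326, 2.11, 0.001]
ft_force: [-5.4, -1.3, 2.6]
grip_width: 0.513
grip_force: 6.0
```

Request:
step_arm([
  {"travel":[0.001,0,0],"turn":[0,0,0]},
  {"travel":[0.002,0,0],"turn":[0,0,0]},
  {"travel":[0.003,0,0],"turn":[0,0,0]},
  {"travel":[0.003,0,0],"turn":[0,0,0]},
])

```text
time: 30.15
position: [0.6045, -0.0602, 0.0558]
tool_rot: [2.326, 2.11, 0.001]
ft_force: [-4.9, -1.6, 1.4]
grip_width: 0.516
grip_force: 6.0
```

Request:
step_arm([
  {"travel":[0.001,-0.0004,0],"turn":[0,0,0]},
  {"travel":[0.002,-0.0008,0],"turn":[0,0,0]},
  {"travel":[0.003,-0.001,0],"turn":[0,0,0]},
  {"travel":[0.004,-0.001,0],"turn":[0,0,0]},
  {"travel":[0.004,-0.001,0],"turn":[0,0,0]},
])

```text
time: 30.65
position: [0.6048, -0.0553, 0.0558]
tool_rot: [2.325, 2.11, 0.005]
ft_force: [-0.6, 0.2, -1.9]
grip_width: 0.515
grip_force: 6.0
```

Request:
step_arm([
  {"travel":[0.001,0,0],"turn":[0,0,0]},
  {"travel":[0.002,0,0],"turn":[0,0,0]},
  {"travel":[0.003,0,0],"turn":[0,0,0]},
  {"travel":[0.003,0,0],"turn":[0,0,0]},
])

```text
time: 31.05
position: [0.6046, -0.0528, 0.0558]
tool_rot: [2.326, 2.11, 0.003]
ft_force: [-0.5, 0.1, -1.6]
grip_width: 0.517
grip_force: 6.0
```

Request:
step_arm([
  {"travel":[0.001,0,0],"turn":[0,0,0]},
  {"travel":[0.002,0,0],"turn":[0,0,0]},
  {"travel":[0.003,0,0],"turn":[0,0,0]},
  {"travel":[0.003,0,0],"turn":[0,0,0]},
])

```text
time: 31.45
position: [0.6048, -0.0499, 0.0558]
tool_rot: [2.326, 2.11, 0.002]
ft_force: [0.3, 0.1, -1.2]
grip_width: 0.517
grip_force: 6.0
```

Request:
step_arm([
  {"travel":[0.001,0,0],"turn":[0,0,0]},
  {"travel":[0.002,0,0],"turn":[0,0,0]},
  {"travel":[0.003,0,0],"turn":[0,0,0]},
  {"travel":[0.003,0,0],"turn":[0,0,0]},
])

```text
time: 31.85
position: [0.605, -0.0469, 0.0558]
tool_rot: [2.326, 2.11, 0.002]
ft_force: [0.2, 0.3, 0.1]
grip_width: 0.52
grip_force: 6.0
```

Request:
step_arm([
  {"travel":[0.001,0,0],"turn":[0,0,0]},
  {"travel":[0.002,0,0],"turn":[0,0,0]},
  {"travel":[0.002,0,0],"turn":[0,0,0]},
])

```text
time: 32.15
position: [0.6053, -0.045, 0.0558]
tool_rot: [2.326, 2.11, 0.002]
ft_force: [0.8, 0.3, 0.2]
grip_width: 0.516
grip_force: 6.0
```

Run:
```python
from h import *
tipnow(np.zeros(3))
c,i=shot('wrist','w8')
g=cv2.cvtColor(i,7)
# rows up the centre columns: nose +y edge, gap, supply edge
for col in (240,258,275): print(col,g[90:240:1,col].tolist())
```

```text
tip off x 0.0188 y 0.042 z 0.0558
32.15 [ 0.6053 -0.045   0.0558] yaw_y -5.58 tz [ 0.002 -0.    -1.   ] F [0.8 0.3 0.2] w 0.516 6.0
240 [196, 191, 202, 224, 222, 223, 222, 223, 222, 221, 222, 238, 233, 74, 93, 104, 160, 230, 239, 239, 238, 237, 237, 237, 236, 237, 236, 237, 237, 237, 242, 236, 149, 86, 95, 93, 103, 189, 247, 237, 235, 236, 239, 236, 176, 81, 95, 96, 84, 172, 250, 238, 235, 235, 238, 234, 158, 85, 92, 91, 98, 167, 229, 228, 234, 235, 240, 226, 105, 88, 92, 87, 132, 204, 228, 233, 232, 239, 220, 83, 49, 61, 58, 62, 102, 152, 164, 162, 164, 163, 136, 45, 60, 61, 63, 104, 149, 163, 161, 163, 164, 130, 50, 59, 59, 73, 130, 167, 160, 161, 153, 131, 135, 136, 134, 137, 138, 138, 109, 49, 60, 61, 62, 61, 61, 64, 62, 64, 63, 66, 76, 84, 84, 85, 86, 88, 87, 90, 75, 7, 13, 19, 18, 24, 19, 18, 17, 18, 15, 21]
258 [239, 239, 240, 238, 238, 239, 239, 239, 239, 245, 237, 139, 82, 65, 86, 107, 164, 231, 242, 240, 239, 239, 239, 239, 239, 239, 239, 238, 239, 244, 235, 148, 115, 92, 96, 97, 97, 123, 209, 246, 241, 243, 233, 154, 133, 89, 97, 96, 95, 123, 208, 246, 239, 239, 235, 197, 
[... 415 characters left out ...]
23]
275 [244, 243, 243, 238, 238, 238, 239, 241, 223, 127, 136, 145, 134, 90, 96, 113, 152, 209, 244, 240, 239, 238, 238, 238, 239, 238, 239, 238, 238, 238, 243, 237, 149, 86, 98, 93, 104, 193, 249, 239, 237, 238, 241, 239, 182, 80, 94, 92, 101, 191, 248, 237, 236, 236, 239, 238, 178, 80, 93, 93, 101, 188, 247, 237, 234, 235, 242, 225, 76, 89, 91, 86, 144, 232, 239, 234, 234, 238, 235, 159, 82, 93, 81, 72, 125, 154, 154, 154, 158, 154, 119, 49, 59, 59, 63, 103, 151, 164, 163, 166, 158, 108, 55, 60, 61, 73, 118, 151, 166, 163, 155, 133, 138, 138, 139, 136, 140, 140, 112, 55, 57, 64, 63, 60, 61, 61, 62, 57, 62, 70, 80, 83, 85, 85, 86, 85, 86, 88, 80, 60, 63, 63, 63, 62, 65, 63, 63, 65, 61, 64]
```

Request:
step_arm([
  {"travel":[0.001,0,0],"turn":[0,0,0]},
  {"travel":[0.002,0,0],"turn":[0,0,0]},
  {"travel":[0.002,0,0],"turn":[0,0,0]},
])

```text
time: 32.5
position: [0.6054, -0.043, 0.0558]
tool_rot: [2.326, 2.11, 0.002]
ft_force: [0.7, 0.1, 0.9]
grip_width: 0.517
grip_force: 6.0
```

Request:
step_arm([
  {"travel":[0.001,0,0],"turn":[0,0,0]},
  {"travel":[0.002,0,0],"turn":[0,0,0]},
  {"travel":[0.002,0,0],"turn":[0,0,0]},
])

```text
time: 32.8
position: [0.6056, -0.0413, 0.0558]
tool_rot: [2.326, 2.109, 0.002]
ft_force: [-0.0, -1.0, 2.0]
grip_width: 0.517
grip_force: 6.0
```

Request:
step_arm([
  {"travel":[0.001,0,0],"turn":[0,0,0]},
  {"travel":[0.002,0,0],"turn":[0,0,0]},
  {"travel":[0.002,0,0],"turn":[0,0,0]},
])

```text
time: 33.1
position: [0.6056, -0.0412, 0.0557]
tool_rot: [2.326, 2.107, -0.001]
ft_force: [-0.4, -5.4, 2.6]
grip_width: 0.517
grip_force: 6.0
```

Snug contact (Fy −5.4 N, motion stopped). I'll ease the push, release and retreat.

Request:
step_arm([
  {"travel":[-0.0006,0,0],"turn":[0,0,0]},
  {"travel":[-0.001,0,0],"turn":[0,0,0]},
  {"travel":[-0.001,0,0],"turn":[0,0,0]},
])

```text
time: 33.4
position: [0.6056, -0.0412, 0.0556]
tool_rot: [2.326, 2.108, 0.001]
ft_force: [0.4, -5.9, 1.9]
grip_width: 0.517
grip_force: 6.0
```

Request:
step_arm([
  {"travel":[0,0,0],"turn":[0,0,0]},
  {"travel":[0,0,0],"turn":[0,0,0]},
  {"travel":[0,0,0],"turn":[0,0,0]},
  {"travel":[0,0,0],"turn":[0,0,0]},
  {"travel":[0,0,0],"turn":[0,0,0]},
], gripper=0.8)

```text
time: 33.9
position: [0.6056, -0.0397, 0.0556]
tool_rot: [2.326, 2.11, 0.002]
ft_force: [0.4, 0.7, 0.1]
grip_width: 0.783
grip_force: 0.0
```

Request:
step_arm([
  {"travel":[0,0,-0.01],"turn":[0,0,0]},
  {"travel":[0,0,-0.03],"turn":[0,0,0]},
  {"travel":[0,0,-0.06],"turn":[0,0,0]},
  {"travel":[0,0,-0.1],"turn":[0,0,0]},
  {"travel":[0,0,-0.14],"turn":[0,0,0]},
])

```text
time: 34.4
position: [0.6051, -0.0399, 0.1976]
tool_rot: [2.326, 2.11, 0.002]
ft_force: [1.3, 0.2, -0.1]
grip_width: 0.804
grip_force: 0.0
```

Request:
step_arm([
  {"travel":[0,-0.04,0],"turn":[0,0,0]},
  {"travel":[0,-0.06,0],"turn":[0,0,0]},
  {"travel":[0,-0.06,0],"turn":[0,0,0]},
  {"travel":[0,-0.06,0],"turn":[0,0,0]},
  {"travel":[0,-0.06,0],"turn":[0,0,0]},
])

```text
time: 34.9
position: [0.5464, -0.0345, 0.1959]
tool_rot: [2.326, 2.109, 0.003]
ft_force: [0.2, 1.1, -0.7]
grip_width: 0.801
grip_force: 0.0
```

Run:
```python
from h import *
import pickle
c,i=shot('wrist','wA');pickle.dump(c,open('cA.pkl','wb'));st()
g=cv2.cvtColor(i,7)
cen=E0+(.0021+.0175)*ex+.0463*ey+np.array([0,0,.0297])
W=lambda q:cen+q[0]*ex+q[1]*ey+[0,0,q[2]]
for q in ([-.034,0,.035],[.034,0,.035],[0,.018,.066],[-.004,0,.066]): print(q,proj(c,W(q)).round(1))
# screws: bright spots in shadow-free shoulders
for s in (-1,1):
    u,v=proj(c,W([s*.034,0,.034])).astype(int);print(u-12,v-14);print(g[v-14:v+14,u-12:u+13:1])
```

```text
34.95 [ 0.5464 -0.0344  0.1956] yaw_y -5.6 tz [ 0.002  0.    -1.   ] F [-1.2 -0.3 -0.3] w 0.799 0.0
[-0.034, 0, 0.035] [283.  174.1]
[0.034, 0, 0.035] [344.7 174. ]
[0, 0.018, 0.066] [320.7 164.3]
[-0.004, 0, 0.066] [315.6 181.8]
270 159
[[ 80  53  93  93  90  91  92  89  92  87  76  73  78  89  92  90  91  89
   90  91  92  87  66  67  96]
 [ 80  54  96  92  92  90  90  91  87  68  66  74  64  68  85  93  91  90
   91  90  92  84  65  58  87]
 [ 82  59  93  89  88  88  87  87  69  69 121 135 116  84  69  92  90  91
   91  88  95  86  66  49  77]
 [ 79  55  87  87  85  84  85  89  69  84 129 116 123 105  72  89  90  89
   90  90  92  86  66  55  55]
 [ 83  76 118 113 111 112 113 118 103 124 149  86  95  81  56  82  92  90
   91  91  91  86  65  54  56]
 [ 85 107 159 155 153 154 155 147 115 163 202 136 134 101  60  93  90  88
   91  90  92  86  69  55  55]
 [ 82 106 155 149 148 149 149 151 130 117 137 109  99  59  77  93  90  89
   89  92  92  85  67  56  59]
 [ 78 103 155 149 146 147 146 147 151 133  76  48  62  76  92  90  92  92
   92  89  93  85  65  54  55]
 [ 79  92 143 150 148 
[... 4327 characters left out ...]
18 114 111 125 141 141 138 136 140 139
  129 179 238 243 240 239 240]
 [ 81  77  68  75  87  85 108 126  95  83 105 104 124 142 140 141 137 137
  127 175 237 242 240 239 239]
 [ 88  89  90  90  87  81 105 118 120 181 206 160  89 128 141 138 137 135
  127 184 240 241 238 239 239]
 [ 89  88  87  89  87  83 107 138 162 188 187 163  83  95 141 139 138 136
  125 196 249 239 238 239 239]
 [ 88  88  86  86  89  84  93 125 147 143 146 132  91 110 142 138 139 134
  131 200 247 238 237 237 238]
 [ 87  86  89  86  88  86  81 139 201 208 210 161 106 130 139 138 138 134
  142 209 246 238 236 237 238]
 [ 88  87  87  89  89  87  90 103 114 148 151  93 115 139 138 134 137 133
  138 209 245 239 238 237 237]]
```

```bash
python3 -c "
from bench import ctrl
print(ctrl.close_job())"
```

```text
the job is handed in; nothing more can be done
None
```

The relay is hooked, clicked onto the rail and slid up against the power supply; the job is handed in at about 35 s with the arm clear, and the result comes from forces and measured pixels rather than a final picture.

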